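Swap the bench dock's plate and load the chisel carrier

ROBOT

A 6-joint arm with a two-finger parallel gripper is mounted at the origin on a cart in front of the work surface, level with it; the furniture and walls round the work are solid. World frame = base frame: x ahead of the robot, y to its left, z up, the work surface at z = 0. Lengths are in m, angles in degrees, forces in N, time in s.
With the tool pointing down it reaches from about 0.35 to 0.725 m from the base axis. Payload 6 kg.
Tool frame: the origin (TCP) lies where the fingers leave the gripper's body, on its centre line; the fingertips stand 73 mm ahead of it and the grasp point (between the pads) lies 54 mm ahead of it; z points along the fingers, y is the line along which they close (so a half turn about z gives the same grasp; the last joint's range is limited). The gripper opens to 85 mm and grips with 20 to 120 N. Pads are 22 mm wide; open, the fingers measure 114 mm over their backs; the gripper's body (76 mm by 85 mm) begins 54 mm behind the grasp point. The pads swing forward as they close: fully open they stand 13 mm farther back than shut.
Start: joints at [-46.026, 2.303, 4.859, 0, -92.561, -19.12], TCP at [0.252, -0.544, 0.304] pointing down, gripper open.
Joint ranges: [-146.85, 146.85], [-73.84, 115.35], [-62.03, 85.46], [-188.31, 113.3], [-161.28, -10.13], [-171.36, 171.36]. Speed limits (degrees/s): [147.25, 147.25, 172.46, 180, 180, 180].

INTERFACE

Orientations are given as [roll, pitch, yaw] about the fixed x, y, z axes, in that order (R = Rz(yaw) Ry(pitch) Rx(roll)).
In Python, from station import telemetry, grab_frame, camera_params, job, search_frame gives the robot as it stands.
- The arm moves only by the tool send_rows, never from a script. Its argument "steps" is text: rows parted by semicolons, each of 7 numbers parted by spaces: the shift along the tool's x, y, z in cm, then the turn, a rotation vector about the tool's x, y, z in rad, then the gripper command: -1 is fully open, 1 is shut, values between are in proportion. A call has 1 to 12 rows; each row shifts and turns the commanded pose from where the row before left it, along the tool's axes as they then stand; what a row does not reach is not made up. A row lasts 1/12 s, in which the tool goes at most 41.7 mm and 7.16 degrees, less where a joint would pass 70% of its speed; a pose out of reach is approached as far as the arm can. A call is refused whole if a number of a shift passes 4.17 or a number of a turn 0.125, either way. A call with a gripper value outside its range is refused whole. The fingers move at their own pace and stop on an object; "grip_force" is the grip in N (left out, the last holds). Time passes only in rows, so rows that do not move let the fingers close. It gives the time, the measured TCP pose, the force, the opening and the grip force at its end, in the units of the state.
- telemetry.observe(): the state, without advancing time (a new reading comes with each control period).
- grab_frame(name): name is "side" or "top" or "wrist"; returns (picture, depth): 480x640x3 uint8, blue, green, red; 480x640 float32, m along the optical axis (not along the pixel's ray), 0 where there is no reading.
- camera_params(name): a dict with "camera_matrix" (3x3 intrinsics, pixels), "cam_to_world" (4x4, takes a point from camera to world coordinates); the wrist camera has in their place "T_tool_cam" (4x4, takes a point from camera to tool coordinates, whose origin is the TCP and whose axes are the flange's). Camera axes: x right, y down, z forward; pixel columns grow to the right and rows downward; lengths in m; the calibration is good to about 2 mm. A picture is of the moment at which its call begins: read the wrist's pose just before it. camera_params takes no time and is no camera call.
- job.close_job(): hands the job in; it is judged then, once.
Trained networks look in the newest picture that a camera, given by its name, has taken for a name from the list of things; names that differ only in an ending like _2 or _b are one class to them, and where a whole thing is asked for, a point or a joint stands for the part that bears it (a point fixed in the world has none). Each returns a list of dicts, best first, with "score" (0 to 1); they miss things now and then, are a little off and sometimes report something else, mostly with a low value. They report only what shows in the picture. A call takes as long as a camera call.
- search_frame(camera, name): "bbox" ([centre column, centre row, width, height] in pixels, round what is visible of it).
The state is a dict: "t": time; "q": joint angles; "qd": joint speeds; "effort": joint torques, N m; "position": TCP position; "orientation": TCP orientation; "contact_force": force on the tool from outside, world axes, zero at the start; "ft_torque": the same for the moment, N m; "gripper_width": opening from 0.0 (shut) to 1.0 (fully open); "gripper_force": force on a finger pad.
Only numpy, scipy, OpenCV 4.12 (cv2) and the standard library are available. Lean on these libraries where they do the work, as an engineer would, in place of code of your own. Each camera call takes 0.05 s, during which the arm holds its last target. There are 200 camera calls.

TASK

Change over the bench dock: press the sprung catch so that the flat plate pops loose, slide that plate out of the dovetail and stand it on the middle of the rubber mat. Then slide the notched chisel carrier into the dovetail, grip tab towards the catch pad, until it is fully home and the catch clicks up behind it. Finally take every chisel from the compartmented tray and lay each in a free pair of notches of the docked carrier, roughly centred across both combs, without knocking the cup over at any time.

Things in the scene. Friction and masses are not known exactly. Their poses are not given: they have to be found in the camera images.
- dock: Fixed aluminium dock on the table, 100 mm wide. Origin on the table; x is the direction in which plates slide in (away from the robot), y left, z up. Its level sliding floor, 20 mm above the table, runs from x -135 to +55 mm. Undercut dovetail rails, 14 mm high, stand from x -22 to +45 mm (1.5 mm play each side of a foot), with a flared mouth from x -45 to -22 mm; a rigid stop at x +40 mm.
- dock_home (a point): Point on the dock's sliding floor, 20 mm above the table, where the centre of a plate's underside lies when it is home against the catch (x = -2.5 mm of the dock; it can be pushed 2.5 mm farther, to the rigid stop). A spring plunger (4 to 6 N) bears on a home plate and pushes it back 12 mm when the catch is pressed, so that the catch cannot take hold again. Axes as the dock's.
- catch_pad (a point): Centre of the top of the catch's finger pad: a ribbed steel plate, 34 (x) x 44 (y) mm, in front of the dock (x = -157 mm of the dock), 18 mm above the table when up. It goes straight down with the catch. Axes as the dock's.
- catch (a joint): Sprung steel catch bar, m: 0 is up, grows downward, stop at 0.009. Its nose stands 5 mm above the sliding floor at x -42 to -60 mm of the dock, ramped to the front: a foot pushed in presses it down, and it springs up behind the foot when home. To release press the pad down 7 mm or more (3 to 6 N). A foot lying over the nose keeps it at about 0.005.
- flat_plate: Plate that starts latched in the dock. Dovetail foot 80 (x) x 68 (y) mm; plywood deck from x -76 to +66 mm, 104 mm wide, top at z 26 mm, with a flat 3 mm rubber sheet and no combs. 0.32 kg. Origin: centre of the foot's underside; x is the way it slides in, z up. Grip tab: upright board 10 mm thick (x), 44 mm wide (y), centred at x -68 mm, z 26 to 64 mm.
- plate_tab (a point): Middle of the upper edge of the flat plate's grip tab.
- carrier: Chisel carrier, loose on the table: foot, tab, origin and axes as the flat plate's; deck x -76 to +92 mm, top at z 26 mm. Two wooden combs, 6 mm thick, stand along x at y -45 and +45 mm, each with three notches 28 mm wide at x -26, +22, +70 mm; notch floors z 40 mm, tooth tops z 54 mm. A chisel lies along y across both combs, one to a pair of notches. About 0.4 kg.
- carrier_tab (a point): Middle of the upper edge of the carrier's grip tab.
- mat: Fixed black rubber mat, 180 (x) x 150 (y) x 3 mm, on the table, for the flat plate. Origin: centre of its underside.
- tool_tray: Fixed plywood tray, 196 (x) x 236 (y) x 26 mm; three compartments along y side by side, about 60 mm wide, centred at x -63, 0 and +63 mm; floor 4 mm thick. The long walls and dividers (24 mm high) have a gap of 96 mm in the middle for fingers. Origin: centre of its underside, z up.
- chisel_flat: Flat stone chisel of steel, 190 mm long (y), 21 mm wide at most (shank 14 to 20 mm), 15 mm thick. Origin: centre of its underside as it lies; y along its length, z up. May be absent.
- chisel_tooth: Toothed stone chisel, 200 mm long (y), 25 mm wide at its blade (y -91 to -49 mm), shank 13 to 16 mm wide, 15 mm thick. Origin: centre of its underside as it lies; y along its length, z up. May be absent.
- chisel_point: Pointed stone chisel, 175 mm long (y), shank 15 mm wide and thick. Origin: centre of its underside as it lies; y along its length, z up. May be absent.
- cup: Bystander: paper cup, 81 mm across, 142 mm tall, standing to the right in front of the dock. Origin: centre of its underside, z up.
- dock_porch (a point): Point on the dock's sliding floor at x = -95 mm of the dock, 20 mm above the table, before the rails. A plate set down with the centre of its underside here (or up to 15 mm nearer the robot) is clear of rails and catch and can be pushed in along x; a plate pulled out this far can be lifted off. Axes as the dock's.
- chisel_flat_mid (a point): Middle of that chisel's length and thickness, on its axis (7.5 mm from its underside); axes as the chisel's: y along its length. A chisel may lie rolled on any side. Absent with it.
- chisel_tooth_mid (a point): Middle of that chisel's length and thickness, on its axis (7.5 mm from its underside); axes as the chisel's: y along its length. A chisel may lie rolled on any side. Absent with it.
- chisel_point_mid (a point): Middle of that chisel's length and thickness, on its axis (7.5 mm from its underside); axes as the chisel's: y along its length. A chisel may lie rolled on any side. Absent with it.

How it is judged (in metres and radians):
On the way, in this order (a step that is already met when the one before it is completed fails the run):
1. the flat plate is out of the dock and stands on the mat (horizontal distance between flat_plate and mat below 0.04 m and z of flat_plate in the frame of mat below 0.008 m and angle between flat_plate's own z axis and vertical below 0.08 rad), for 0.2 s.
2. the carrier is fully home in the dovetail, tab to the front, with the catch up behind it (x of carrier in the frame of dock_home between -0.004 and 0.005 m and y of carrier in the frame of dock_home between -0.004 and 0.004 m and z of carrier in the frame of dock_home between -0.003 and 0.004 m and x of carrier_tab in the frame of dock_home below -0.04 m and angle between carrier's own z axis and vertical below 0.06 rad and value of joint catch below 0.002 m), for 0.3 s.
3. every chisel lies in notches of the docked carrier (all of step 2 and x of chisel_flat_mid in the frame of carrier between -0.045 and 0.09 m and y of chisel_flat_mid in the frame of carrier between -0.035 and 0.035 m and z of chisel_flat_mid in the frame of carrier between 0.041 and 0.055 m and angle between the y axis of each of chisel_flat_mid, chisel_tooth_mid, chisel_point_mid and the y axis of carrier, either way round below 0.2 rad and linear speed of each of chisel_flat, chisel_tooth, chisel_point below 0.02 m/s and x of chisel_tooth_mid in the frame of carrier between -0.045 and 0.09 m and y of chisel_tooth_mid in the frame of carrier between -0.035 and 0.035 m and z of chisel_tooth_mid in the frame of carrier between 0.041 and 0.055 m and x of chisel_point_mid in the frame of carrier between -0.045 and 0.09 m and y of chisel_point_mid in the frame of carrier between -0.035 and 0.035 m and z of chisel_point_mid in the frame of carrier between 0.041 and 0.055 m), for 0.2 s.
At the end, for the whole second after the job is handed in: Flat plate upright on the mat, centres within 40 mm; carrier level in the dovetail within 4 mm of home, tab to the front, catch up (under 2 mm); every chisel present at rest in notches (middle 41-55 mm above the carrier's underside), within 35 mm of its centre line and 0.2 rad of square (all of step 1 and all of step 3); the robot touches nothing.
It fails at once if the cup is knocked over (angle between cup's own z axis and vertical above 0.6 rad).
Of chisel_flat, chisel_tooth, chisel_point only 2 to 3 are there at a start; the rules pass over those that are not, and their reading is None.
At some moment in a run one of chisel_flat, chisel_tooth, chisel_point may be knocked a few centimetres aside while the robot is not near it.
Once in a run the grip may slacken for a moment while it holds something.
It also fails if it takes over 210 s, if anything falls off the work surface, if the arm or the gripper's body presses on something with over 40 N, if the wrist force passes 120 N, or if a joint passes its speed limit or range.

## Working session

There is one attempt and no reset: what is moved stays moved. The work goes in short steps, Python scripts to look and compute and a tool call to move; the robot and the scene stay as the last step left them, time stands still between calls to the robot, and variables do not carry over. Pictures are saved under pics/ and viewed, at most 14 in all, crops included, and the job is handed in when it is done.

Besides the shell and the picture viewer there is one more tool, called after "Call:" as a command line: name --argument value ..., lists and objects as JSON in quotes. send_rows: Moves the arm, as the interface text tells. Its arguments: {"type":"object","properties":{"steps":{"type":"string"},"grip_force":{"type":"number"}},"required":["steps"]}

```bash
ls; mkdir -p pics
cat > h.py <<'E'
import numpy as np, cv2
from station import telemetry, grab_frame, camera_params, job, search_frame
from scipy.spatial.transform import Rotation as R
def toolT(s=None):
    s=s or telemetry.observe(); T=np.eye(4)
    T[:3,:3]=R.from_euler('xyz',s['orientation'],degrees=True).as_matrix(); T[:3,3]=s['position']; return T
def cam(name):
    p=camera_params(name); K=np.array(p['camera_matrix'])
    T=toolT()@np.array(p['T_tool_cam']) if name=='wrist' else np.array(p['cam_to_world'])
    return K,T
def cloud(name):
    K,T=cam(name); im,d=grab_frame(name)
    v,u=np.mgrid[:480,:640]; P=np.stack([(u-K[0,2])/K[0,0]*d,(v-K[1,2])/K[1,1]*d,d],-1)
    W=P@T[:3,:3].T+T[:3,3]; W[d==0]=np.nan
    return im,d,W
def onplane(name,u,v,z):
    K,T=cam(name); r=T[:3,:3]@np.linalg.solve(K,[u,v,1]); o=T[:3,3]
    return o+r*(z-o[2])/r[2]
E
python3 - <<'E'
from h import *
print(telemetry.observe())
for n in ['top','side']:
    im,d,W=cloud(n); cv2.imwrite(f'pics/{n}0.png',im); np.savez(f'{n}0.npz',im=im,W=W)
    print(n,cam(n)[1].round(3).tolist(),cam(n)[0][0,0])
    for k in ['dock','catch_pad','flat_plate','plate_tab','carrier','carrier_tab','mat','tool_tray','chisel_flat','chisel_tooth','chisel_point','cup']:
        print(k,[(np.round(x['bbox']).tolist(),round(x['score'],2)) for x in search_frame(n,k)[:2]])
E
```

```text
pics
{'t': 0.0, 'q': array([-4.60261242e+01,  2.34056842e+00,  4.80212550e+00, -2.64873535e-02,
       -9.25616364e+01, -1.91194168e+01]), 'qd': array([-0.03369443, -0.05481418, -0.15996303, -0.06109819,  0.02101437,
       -0.0491212 ]), 'effort': array([ 6.28512262e-04, -3.68201816e+01,  3.47402430e+01,  6.93189159e+00,
       -5.49010860e-03,  2.78942036e-05]), 'position': array([ 0.25218882, -0.54421166,  0.30285818]), 'orientation': array([ 1.79896774e+02, -7.77651939e-03, -1.55144373e+02]), 'contact_force': array([-1.02088831,  0.24699252, -0.20182073]), 'ft_torque': array([ 0.02062231,  0.00544307, -0.04756353]), 'gripper_force': 0.0, 'gripper_width': 1.000819609310937}
top [[0.014, -0.992, 0.124, 0.348], [-1.0, -0.014, 0.004, -0.026], [-0.002, -0.124, -0.992, 1.475], [0.0, 0.0, 0.0, 1.0]] 530.9942106957833
dock [([302.0, 222.0, 40.0, 90.0], 0.86), ([307.0, 206.0, 43.0, 57.0], 0.45)]
catch_pad [([300.0, 251.0, 17.0, 40.0], 0.7)]
flat_plate [([306.0, 211.0, 41.0, 52.0], 0.75)]
plate_tab [([304.0, 206.0, 44.0, 55.0], 0.82)]
carrier [([455.0, 249.0, 55.0, 68.0], 0.59)]
carrier_ta
[... 572 characters left out ...]
 22.0], 0.62)]
flat_plate [([262.0, 249.0, 74.0, 35.0], 0.76)]
plate_tab [([259.0, 249.0, 70.0, 35.0], 0.67)]
carrier [([344.0, 180.0, 64.0, 33.0], 0.8), ([278.0, 359.0, 21.0, 74.0], 0.75)]
carrier_tab [([309.0, 271.0, 46.0, 20.0], 0.16)]
mat [([283.0, 220.0, 83.0, 42.0], 0.6), ([247.0, 365.0, 15.0, 67.0], 0.53)]
tool_tray [([281.0, 361.0, 115.0, 110.0], 0.81), ([308.0, 270.0, 50.0, 23.0], 0.34)]
chisel_flat [([308.0, 356.0, 27.0, 70.0], 0.75), ([346.0, 180.0, 63.0, 27.0], 0.61)]
chisel_tooth [([280.0, 360.0, 17.0, 75.0], 0.7), ([281.0, 363.0, 112.0, 110.0], 0.46)]
chisel_point [([247.0, 366.0, 13.0, 63.0], 0.83)]
cup [([359.0, 216.0, 31.0, 55.0], 0.68), ([282.0, 363.0, 115.0, 111.0], 0.44)]
```

Run:
```python
from h import *
a=cv2.imread('pics/top0.png')[160:340,120:520]
cv2.imwrite('pics/t1.png',cv2.resize(a,None,fx=2,fy=2,interpolation=cv2.INTER_CUBIC))
# ortho rectified top height map
z=np.load('top0.npz');W=z['W'];P=W.reshape(-1,3);
for n,(u,v) in dict(dock=(302,222),pad=(300,251),plate=(306,211),carr=(455,249),mat=(378,206),tray=(198,258),cf=(206,276),ct=(201,256),cp=(189,239),cup=(370,280)).items(): print(n,W[v,u].round(3))
```

```text
dock [0.57  0.032 0.048]
pad [0.494 0.037 0.014]
plate [0.599 0.021 0.055]
carr [ 0.505 -0.389  0.022]
mat [ 0.626 -0.18  -0.   ]
tray [0.47  0.317 0.022]
cf [0.421 0.293 0.019]
ct [0.476 0.309 0.021]
cp [0.523 0.346 0.014]
cup [ 0.417 -0.157  0.009]
```

View pics/t1.png

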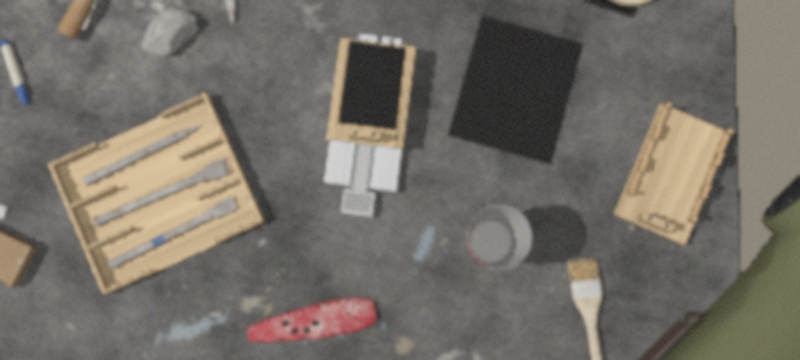

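```bash
cat >> h.py <<'E'
def plan(xyz,yaw,g=-1,vmax=3.5,cur=None,n=None):
    """rows (tool-down) from measured pose or cur=(xyz,yaw) to target"""
    if cur is None:
        s=telemetry.observe(); p0=np.array(s['position']); T0=toolT(s)[:3,:3]
    else:
        p0=np.array(cur[0],float); T0=R.from_euler('xyz',[180,0,cur[1]],degrees=True).as_matrix()
    T1=R.from_euler('xyz',[180,0,yaw],degrees=True).as_matrix()
    rv=R.from_matrix(T0.T@T1).as_rotvec(); d=(np.array(xyz)-p0)*100
    n=n or max(int(np.ceil(np.linalg.norm(d)/vmax)),int(np.ceil(np.linalg.norm(rv)/0.11)),1)
    out=[]; Tc=T0; acc=np.zeros(3)
    for i in range(n):
        s=np.round(Tc.T@(d*(i+1)/n-acc),2); acc=acc+Tc@s
        r=np.round(rv/n,4); out.append(' '.join(f'{v:g}' for v in [*s,*r,g])); Tc=Tc@R.from_rotvec(r).as_matrix()
    print(n,'rows'); 
    for i in range(0,n,12): print('; '.join(out[i:i+12]))
E
python3 - <<'E'
from h import *
p=camera_params('wrist'); print(np.round(p['T_tool_cam'],3).tolist(),p['camera_matrix'][0][0])
def q(a,z):
    P=np.array([onplane('top',120+(u+.5)/2,160+(v+.5)/2,z) for u,v in a]);
    print(P.round(3).tolist(),'mean',P.mean(0).round(3)); 
    for i in range(4):
        d=P[(i+1)%4]-P[i]; print('  len %.3f ang %.1f'%(np.hypot(*d[:2]),np.degrees(np.arctan2(d[1],d[0]))))
q([(328,138),(340,38),(416,46),(403,147)],.046)
q([(342,212),(345,192),(377,194),(374,214)],.018)
q([(450,134),(485,16),(581,44),(551,161)],.003)
q([(614,210),(664,103),(732,131),(686,243)],.06)
q([(106,292),(48,163),(207,94),(264,222)],.026)
plan([0.47,0.03,0.36],-98)
E
```

```text
[[0.001, -0.945, -0.326, 0.085], [1.0, 0.0, 0.001, 0.002], [-0.001, -0.326, 0.945, -0.069], [0.0, 0.0, 0.0, 1.0]] 394.6297702842162
[[0.55, 0.08, 0.046], [0.689, 0.066, 0.046], [0.679, -0.038, 0.046], [0.539, -0.022, 0.046]] mean [0.614 0.021 0.046]
  len 0.140 ang -5.5
  len 0.105 ang -95.3
  len 0.141 ang 173.5
  len 0.103 ang 83.9
[[0.451, 0.06, 0.018], [0.479, 0.057, 0.018], [0.477, 0.013, 0.018], [0.449, 0.016, 0.018]] mean [0.464 0.036 0.018]
  len 0.028 ang -7.3
  len 0.044 ang -92.8
  len 0.028 ang 172.5
  len 0.044 ang 87.2
[[0.564, -0.088, 0.003], [0.734, -0.136, 0.003], [0.695, -0.272, 0.003], [0.528, -0.229, 0.003]] mean [ 0.63  -0.181  0.003]
  len 0.177 ang -15.8
  len 0.141 ang -105.9
  len 0.173 ang 165.6
  len 0.146 ang 75.7
[[0.456, -0.305, 0.06], [0.602, -0.374, 0.06], [0.565, -0.465, 0.06], [0.414, -0.4, 0.06]] mean [ 0.509 -0.386  0.06 ]
  len 0.161 ang -25.3
  len 0.098 ang -112.1
  len 0.165 ang 156.9
  len 0.104 ang 65.9
[[0.338, 0.377, 0.026], [0.512, 0.465, 0.026], [0.612, 0.25, 0.026], [0.436, 0.166, 0.026]] mean [0.474 0.315 0.026]
  len 0.196 ang 26.8
  len 0.237 ang -65.2
  len 0.195 ang -154.4
  len 0.233 ang 114.9
18 rows
-2.44 2.39 -0.31 0 0 -0.0554 -1; -2.57 2.25 -0.31 0 0 -0.0554 -1; -2.68 2.1 -0.32 0 0 -0.0554 -1; -2.8 1.95 -0.31 0 0 -0.0554 -1; -2.91 1.79 -0.31 0 0 -0.0554 -1; -3 1.63 -0.31 0 0 -0.0554 -1; -3.08 1.46 -0.31 0 0 -0.0554 -1; -3.16 1.29 -0.31 0 0 -0.0554 -1; -3.23 1.11 -0.32 0 0 -0.0554 -1; -3.28 0.93 -0.31 0 0 -0.0554 -1; -3.33 0.74 -0.31 0 0 -0.0554 -1; -3.37 0.56 -0.31 0 0 -0.0554 -1
-3.39 0.38 -0.31 0 0 -0.0554 -1; -3.41 0.18 -0.31 0 0 -0.0554 -1; -3.41 0 -0.32 0 0 -0.0554 -1; -3.41 -0.19 -0.31 0 0 -0.0554 -1; -3.39 -0.38 -0.31 0 0 -0.0554 -1; -3.37 -0.57 -0.31 0 0 -0.0554 -1
```

Call:
send_rows --steps "-2.44 2.39 -0.31 0 0 -0.0554 -1; -2.57 2.25 -0.31 0 0 -0.0554 -1; -2.68 2.1 -0.32 0 0 -0.0554 -1; -2.8 1.95 -0.31 0 0 -0.0554 -1; -2.91 1.79 -0.31 0 0 -0.0554 -1; -3 1.63 -0.31 0 0 -0.0554 -1; -3.08 1.46 -0.31 0 0 -0.0554 -1; -3.16 1.29 -0.31 0 0 -0.0554 -1; -3.23 1.11 -0.32 0 0 -0.0554 -1; -3.28 0.93 -0.31 0 0 -0.0554 -1; -3.33 0.74 -0.31 0 0 -0.0554 -1; -3.37 0.56 -0.31 0 0 -0.0554 -1"

```text
t: 2.3
position: [0.3975, -0.1599, 0.3418]
orientation: [-179.9, 0.0, -116.9]
contact_force: [0.4, -0.5, 0.7]
gripper_width: 0.996
gripper_force: 0.0
```

Call:
send_rows --steps "-3.39 0.38 -0.31 0 0 -0.0554 -1; -3.41 0.18 -0.31 0 0 -0.0554 -1; -3.41 0 -0.32 0 0 -0.0554 -1; -3.41 -0.19 -0.31 0 0 -0.0554 -1; -3.39 -0.38 -0.31 0 0 -0.0554 -1; -3.37 -0.57 -0.31 0 0 -0.0554 -1; 0 0 0 0 0 0 -1; 0 0 0 0 0 0 -1; 0 0 0 0 0 0 -1"

```text
t: 3.05
position: [0.4699, 0.0299, 0.36]
orientation: [180.0, -0.0, -98.0]
contact_force: [-1.2, -0.6, -0.7]
gripper_width: 0.999
gripper_force: 0.0
```

Run:
```python
from h import *
im,d,W=cloud('wrist'); cv2.imwrite('pics/w1.png',im); np.savez('w1.npz',im=im,W=W); s=telemetry.observe(); print(s['t'],s['position'],s['orientation'],s['contact_force'])
for k in ['dock','catch_pad','flat_plate','plate_tab','cup']:
        print(k,[(np.round(x['bbox']).tolist(),round(x['score'],2)) for x in search_frame('wrist',k)[:2]])
```

```text
3.1 [0.46982394 0.02944552 0.36018673] [-1.79983966e+02  1.39850539e-03 -9.80608330e+01] [ 1.03365608 -0.41200562  0.61273931]
dock [([222.0, 201.0, 238.0, 96.0], 0.78)]
catch_pad [([297.0, 198.0, 93.0, 41.0], 0.72)]
flat_plate [([175.0, 209.0, 154.0, 110.0], 0.74)]
plate_tab [([174.0, 210.0, 159.0, 103.0], 0.74), ([341.0, 398.0, 87.0, 107.0], 0.4)]
cup [([362.0, 19.0, 89.0, 37.0], 0.66)]
```

View pics/w1.png

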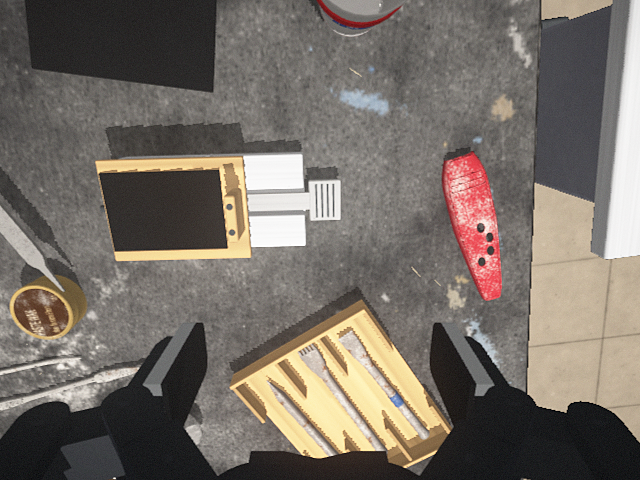

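```bash
cat >> h.py <<'E'
def rect(W,mask,tag=''):
    P=W[mask][:,:2].astype(np.float32)
    c,(w,h),a=cv2.minAreaRect(P*1000); b=cv2.boxPoints((c,(w,h),a))/1000
    print(tag,len(P),'c',np.round(np.array(c)/1000,4),'wh',round(w,1),round(h,1),'a',round(a,1),'mean',P.mean(0).round(4),'zmed',np.nanmedian(W[mask][:,2]).round(4)); return b
def box(W,x0,x1,y0,y1,z0,z1):
    return (W[...,0]>x0)&(W[...,0]<x1)&(W[...,1]>y0)&(W[...,1]<y1)&(W[...,2]>z0)&(W[...,2]<z1)
E
python3 - <<'E'
from h import *
for f in ['w1.npz','top0.npz']:
    W=np.load(f)['W']
    rect(W,box(W,.5,.75,-.08,.12,.04,.06),'deck')
    rect(W,box(W,.5,.75,-.08,.12,.075,.1),'tab')
    rect(W,box(W,.42,.482,-.0,.08,.010,.026),'pad')
    rect(W,box(W,.455,.53,-.03,.09,.017,.026),'floor')
    rect(W,box(W,.35,.5,-.25,-.08,.12,.16),'cup')
W=np.load('w1.npz')['W']
for u,v in [(327,201),(316,186),(336,215),(275,200),(275,175),(275,230),(175,215),(235,215),(350,80)]: print(u,v,W[v,u].round(4))
E
```

```text
deck 13656 c [0.6105 0.0245] wh 104.0 142.6 a 83.7 mean [0.6115 0.0207] zmed 0.0481
tab 583 c [0.5478 0.0317] wh 44.5 10.4 a 84.0 mean [0.5468 0.0302] zmed 0.0834
pad 1381 c [0.4637 0.032 ] wh 61.6 39.4 a 86.9 mean [0.4632 0.0388] zmed 0.0177
floor 4318 c [0.4925 0.0351] wh 103.7 75.0 a 89.9 mean [0.4996 0.0328] zmed 0.0191
cup 385 c [ 0.4173 -0.1098] wh 13.6 53.4 a 81.7 mean [ 0.4202 -0.1078] zmed 0.1389
deck 1845 c [0.6134 0.025 ] wh 104.1 142.7 a 83.5 mean [0.6149 0.0245] zmed 0.0485
tab 66 c [0.5511 0.0324] wh 42.9 10.8 a 83.7 mean [0.5507 0.0319] zmed 0.084
pad 190 c [0.4635 0.042 ] wh 33.9 44.3 a 1.2 mean [0.4644 0.0409] zmed 0.018
floor 498 c [0.4925 0.0358] wh 74.9 101.9 a 0.2 mean [0.501  0.0357] zmed 0.0205
cup 143 c [ 0.4149 -0.1418] wh 77.8 78.9 a 1.1 mean [ 0.4195 -0.1499] zmed 0.1374
327 201 [0.4598 0.0415 0.018 ]
316 186 [0.4691 0.0241 0.0174]
336 215 [0.4522 0.058  0.0185]
275 200 [0.5145 0.0331 0.0167]
275 175 [0.5095 0.0064 0.0199]
275 230 [0.5199 0.0652 0.0193]
175 215 [0.6112 0.0276 0.0487]
235 215 [0.5434 0.0279 0.0833]
350 80 [ 4.207e-01 -7.430e-02 -4.000e-04]
```

Run:
```python
from h import *
plan([0.4635,0.041,0.11],-96.3,1,3.5)
plan([0.4635,0.041,0.082],-96.3,1,cur=([0.4635,0.041,0.11],-96.3),n=4)
```

```text
8 rows
-0.13 0.1 3.13 -0.0001 0 -0.0039 1; -0.14 0.1 3.13 -0.0001 0 -0.0039 1; -0.13 0.1 3.12 -0.0001 0 -0.0039 1; -0.13 0.1 3.13 -0.0001 0 -0.0039 1; -0.14 0.09 3.13 -0.0001 0 -0.0039 1; -0.13 0.1 3.13 -0.0001 0 -0.0039 1; -0.14 0.1 3.13 -0.0001 0 -0.0039 1; -0.13 0.09 3.12 -0.0001 0 -0.0039 1
4 rows
0 -0 0.7 0 0 0 1; -0 -0 0.7 0 0 0 1; -0 -0 0.7 0 0 0 1; 0 -0 0.7 0 0 0 1
```

Call:
send_rows --steps "-0.13 0.1 3.13 0 0 -0.0039 1; -0.13 0.1 3.13 0 0 -0.0039 1; -0.13 0.1 3.13 0 0 -0.0039 1; -0.13 0.1 3.13 0 0 -0.0039 1; -0.13 0.1 3.13 0 0 -0.0039 1; -0.13 0.1 3.13 0 0 -0.0039 1; -0.13 0.1 3.13 0 0 -0.0039 1; -0.13 0.1 3.1 0 0 -0.0039 1; 0 0 0 0 0 0 1; 0 0 0 0 0 0 1"

```text
t: 4.18
position: [0.4628, 0.0406, 0.1094]
orientation: [179.9, -0.1, -96.2]
contact_force: [0.1, 0.5, 1.1]
gripper_width: 0.002
gripper_force: 0.0
```

Call:
send_rows --steps "0 0 0.7 0 0 0 1; 0 0 0.7 0 0 0 1; 0 0 0.7 0 0 0 1; 0 0 0.7 0 0 0 1; 0 0 0 0 0 0 1; 0 0 0 0 0 0 1; 0 0 0 0 0 0 1; 0 0 0 0 0 0 1; 0 0 0 0 0 0 1"

```text
t: 4.93
position: [0.4636, 0.0414, 0.0823]
orientation: [-180.0, 0.0, -96.2]
contact_force: [1.4, 0.5, 3.0]
gripper_width: 0.001
gripper_force: 1.6
```

Run:
```python
from h import *
im,d,W=cloud('top')
rect(W,box(W,.5,.75,-.08,.12,.04,.06),'deck')
rect(W,box(W,.5,.57,-.08,.12,.075,.09),'tab')
```

```text
deck 1563 c [0.5931 0.0273] wh 104.1 142.1 a 83.7 mean [0.6035 0.0219] zmed 0.0486
tab 0 c [0. 0.] wh 0.0 0.0 a 0.0 mean [nan nan] zmed nanh.py:37: RuntimeWarning: Mean of empty slice.
  print(tag,len(P),'c',np.round(np.array(c)/1000,4),'wh',round(w,1),round(h,1),'a',round(a,1),'mean',P.mean(0).round(4),'zmed',np.nanmedian(W[mask][:,2]).round(4)); return b
  ret = um.true_divide(
  return np.nanmean(a, axis, out=out, keepdims=keepdims)
```

Call:
send_rows --steps "0 0 -3 0 0 0 -1; 0 2 -3 0 0 0 -1; 0 2.5 -3 0 0 0 -1; 0 2 -2 0 0 0 -1; 0 0 0 0 0 0 -1; 0 0 0 0 0 0 -1; 0 0 0 0 0 0 -1"

```text
t: 5.57
position: [0.3983, 0.0484, 0.1908]
orientation: [179.9, -0.0, -96.2]
contact_force: [-0.6, 0.9, -0.3]
gripper_width: 0.973
gripper_force: 0.0
```

Run:
```python
from h import *
for c in ['wrist','top']:
    im,d,W=cloud(c)
    rect(W,box(W,.47,.75,-.08,.12,.04,.06),'deck')
    rect(W,box(W,.48,.57,-.01,.08,.075,.09),'tab')
cv2.imwrite('pics/w2.png',im)
plan([.529,.034,.125],-96.3)
```

```text
deck 13836 c [0.5557 0.0305] wh 104.6 74.5 a 83.6 mean [0.5459 0.0262] zmed 0.0482
tab 2811 c [0.5281 0.0332] wh 44.3 11.7 a 83.2 mean [0.5258 0.0317] zmed 0.0847
deck 1861 c [0.5935 0.0273] wh 104.2 143.1 a 83.6 mean [0.5946 0.0269] zmed 0.0494
tab 66 c [0.5312 0.0347] wh 43.0 10.7 a 84.0 mean [0.5307 0.0341] zmed 0.0848
5 rows
-0.01 -2.63 1.3 0.0006 -0.0003 0.0002 -1; -0 -2.63 1.3 0.0006 -0.0003 0.0002 -1; -0.01 -2.63 1.3 0.0006 -0.0003 0.0002 -1; -0 -2.63 1.3 0.0006 -0.0003 0.0002 -1; -0.01 -2.62 1.3 0.0006 -0.0003 0.0002 -1
```

Call:
send_rows --steps "0 -3.3 0 0 0 0 -1; 0 -3.3 0 0 0 0 -1; 0 -3.3 0.5 0 0 0 -1; 0 -3.25 1 0 0 0 -1; 0 0 2 0 0 0 -1; 0 0 2 0 0 0 -1; 0 0 1 0 0 0 -1; 0 0 0 0 0 0 1; 0 0 0 0 0 0 1; 0 0 0 0 0 0 1; 0 0 0 0 0 0 1; 0 0 0 0 0 0 1" --grip_force 80

```text
t: 6.67
position: [0.5299, 0.0344, 0.1284]
orientation: [-179.9, 0.1, -96.2]
contact_force: [-0.1, 0.4, 1.0]
gripper_width: 0.301
gripper_force: 0.0
```

Call:
send_rows --steps "0 0 0 0 0 0 1; 0 0 0 0 0 0 1; 0 0 0 0 0 0 1"

```text
t: 6.92
position: [0.5295, 0.0343, 0.1272]
orientation: [-180.0, 0.0, -96.2]
contact_force: [0.8, -0.1, -0.9]
gripper_width: 0.099
gripper_force: 78.0
```

Call:
send_rows --steps "0 0.8 0 0 0 0 1; 0 0.8 0 0 0 0 1; 0 0.8 0 0 0 0 1; 0 0.8 0 0 0 0 1; 0 0.8 0 0 0 0 1; 0 0.8 0 0 0 0 1; 0 0.8 0 0 0 0 1; 0 0.8 0 0 0 0 1; 0 0.8 0 0 0 0 1; 0 0.8 0 0 0 0 1; 0 0 0 0 0 0 1; 0 0 0 0 0 0 1"

```text
t: 7.92
position: [0.4493, 0.0429, 0.1265]
orientation: [180.0, 0.0, -96.2]
contact_force: [0.5, 0.4, -3.4]
gripper_width: 0.103
gripper_force: 78.0
```

Call:
send_rows --steps "0 0 -0.5 0 0 0 1; 0 0 -1 0 0 0 1; 0 0 -2 0 0 0 1; 0 0 -2 0 0 0 1; 0 0 -2 0 0 0 1; 0 0 -2 0 0 0 1; 0 0 -2 0 0 0 1; 0 0 -1 0 0 0 1; 0 0 0 0 0 0 1"

```text
t: 8.67
position: [0.451, 0.0429, 0.2551]
orientation: [-179.8, 0.1, -96.2]
contact_force: [0.6, -0.8, -2.6]
gripper_width: 0.104
gripper_force: 78.3
```

Run:
```python
from h import *
im,d,W=cloud('side'); cv2.imwrite('pics/s1.png',im[120:380,120:520]); s=telemetry.observe(); print(s['gripper_width'],s['position'],s['contact_force'])
P=[.56,.02,.25]
plan(P,-97,1,2.5)
Q=[.563,-.163,.25]
plan(Q,-105,1,2.5,cur=(P,-97))
```

```text
0.10804401394464853 [0.45036725 0.04298106 0.2528528 ] [-0.26199019  0.95408593 -3.38977003]
5 rows
0.22 -2.23 0.06 -0.0003 0.0003 0.0027 1; 0.21 -2.23 0.06 -0.0003 0.0003 0.0027 1; 0.21 -2.23 0.06 -0.0003 0.0003 0.0027 1; 0.2 -2.23 0.06 -0.0003 0.0003 0.0027 1; 0.19 -2.23 0.05 -0.0003 0.0003 0.0027 1
8 rows
2.27 -0.32 -0 -0 -0 0.0175 1; 2.26 -0.35 -0 -0 -0 0.0175 1; 2.25 -0.4 -0 -0 -0 0.0175 1; 2.25 -0.43 -0 -0 -0 0.0175 1; 2.23 -0.47 -0 -0 -0 0.0175 1; 2.23 -0.52 -0 -0 -0 0.0175 1; 2.22 -0.55 -0 -0 -0 0.0175 1; 2.21 -0.59 -0 -0 -0 0.0175 1
```

View pics/s1.png

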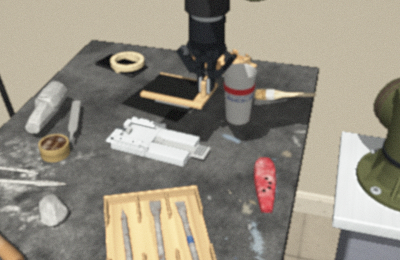

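Call:
send_rows --steps "0.2 -2.23 0 0 0 0.0027 1; 0.2 -2.23 0 0 0 0.0027 1; 0.2 -2.23 0 0 0 0.0027 1; 0.2 -2.23 0 0 0 0.0027 1; 0.2 -2.23 0 0 0 0.0027 1; 2.27 -0.32 0 0 0 0.0175 1; 2.26 -0.35 0 0 0 0.0175 1; 2.25 -0.4 0 0 0 0.0175 1; 2.25 -0.43 0 0 0 0.0175 1; 2.23 -0.47 0 0 0 0.0175 1; 2.23 -0.52 0 0 0 0.0175 1; 2.22 -0.55 0 0 0 0.0175 1"

```text
t: 9.72
position: [0.5617, -0.1409, 0.2496]
orientation: [179.8, -0.0, -104.1]
contact_force: [-0.1, 0.1, -3.2]
gripper_width: 0.104
gripper_force: 79.5
```

Call:
send_rows --steps "2.21 -0.59 0 0 0 0.0175 1; 0 0 0 0 0 0 1; 0 0 0 0 0 0 1; 0 0 0 0 0 0 1"

```text
t: 10.05
position: [0.5623, -0.1626, 0.2502]
orientation: [179.8, -0.0, -105.0]
contact_force: [-0.7, 0.8, -2.5]
gripper_width: 0.098
gripper_force: 79.5
```

Run:
```python
from h import *
im,d,W=cloud('top'); s=telemetry.observe(); print(s['gripper_width'],s['position'],s['contact_force'])
m=box(W,.47,.8,-.32,-.05,.14,.2)
rect(W,m,'deck'); P=W[m]; A=np.c_[P[:,:2],np.ones(len(P))]; print(np.linalg.lstsq(A,P[:,2],rcond=None)[0])
```

```text
0.10416312181908942 [ 0.56244074 -0.16222803  0.25066931] [-0.6227783  -1.07205446 -3.74093923]
deck 112 c [ 0.5565 -0.1616] wh 103.9 25.6 a 75.8 mean [ 0.5612 -0.1543] zmed 0.1709
[-0.31276847  0.08871616  0.36035197]
```

Call:
send_rows --steps "0 0 2.5 0 0 0 1; 0 0 2.5 0 0 0 1; 0 0 2.5 0 0 0 1; 0 0 2.5 0 0 0 1; 0 0 1.5 0 0 0 1; 0 0 1 0 0 0 1; 0 0 0.7 0 0 0 1; 0 0 0.4 0 0 0 1; 0 0 0.3 0 0 0 1; 0 0 0.1 0 0 0 1; 0 0 0 0 0 0 1; 0 0 0 0 0 0 1"

```text
t: 11.1
position: [0.563, -0.1628, 0.1127]
orientation: [-179.9, 0.0, -105.0]
contact_force: [-0.4, -0.2, -3.7]
gripper_width: 0.103
gripper_force: 79.6
```

Call:
send_rows --steps "0 0 0.15 0 0 0 1; 0 0 0.1 0 0 0 1; 0 0 0.1 0 0 0 1; 0 0 0 0 0 0 1; 0 0 0 0 0 0 1; 0 0 0 0 0 0 1"

```text
t: 11.6
position: [0.5628, -0.1629, 0.1089]
orientation: [-180.0, -0.0, -105.0]
contact_force: [-1.7, -1.0, 0.3]
gripper_width: 0.107
gripper_force: 80.0
```

Call:
send_rows --steps "0 0 0 0 0 0 -1; 0 0 0 0 0 0 -1; 0 0 0 0 0 0 -1; 0 0 0 0 0 0 -1; 0 0 0 0 0 0 -1; 0 0 -1 0 0 0 -1; 0 0 -3 0 0 0 -1; 0 0 -3 0 0 0 -1; 0 0 -3 0 0 0 -1; 0 0 -3 0 0 0 -1; 0 0 -3 0 0 0 -1; 0 0 -3 0 0 0 -1"

```text
t: 12.6
position: [0.5623, -0.1629, 0.301]
orientation: [-179.9, 0.0, -105.0]
contact_force: [0.6, 0.4, -0.4]
gripper_width: 1.0
gripper_force: 0.0
```

Run:
```python
from h import *
print(telemetry.observe()['position'])
plan([.46,-.31,.34],-114,-1,3.2)
```

```text
[ 0.56226741 -0.16287425  0.3010112 ]
6 rows
2.81 1.01 -0.65 -0.0002 0 0.0261 -1; 2.84 0.94 -0.65 -0.0002 0 0.0261 -1; 2.85 0.86 -0.65 -0.0002 0 0.0261 -1; 2.88 0.79 -0.65 -0.0002 0 0.0261 -1; 2.9 0.71 -0.65 -0.0002 0 0.0261 -1; 2.92 0.64 -0.65 -0.0002 0 0.0261 -1
```

Call:
send_rows --steps "2.81 1.01 -0.65 0 0 0.0261 -1; 2.84 0.94 -0.65 0 0 0.0261 -1; 2.85 0.86 -0.65 0 0 0.0261 -1; 2.88 0.79 -0.65 0 0 0.0261 -1; 2.9 0.71 -0.65 0 0 0.0261 -1; 2.92 0.64 -0.65 0 0 0.0261 -1; 0 0 0 0 0 0 -1; 0 0 0 0 0 0 -1; 0 0 0 0 0 0 -1"

```text
t: 13.35
position: [0.4603, -0.3098, 0.3378]
orientation: [-180.0, 0.0, -114.0]
contact_force: [0.4, 0.9, 0.3]
gripper_width: 0.996
gripper_force: 0.0
```

Run:
```python
from h import *
im,d,W=cloud('wrist'); cv2.imwrite('pics/w3.png',im); np.savez('w3.npz',im=im,W=W)
im2,_,W2=cloud('top'); np.savez('top1.npz',im=im2,W=W2)
rect(W,box(W,.38,.68,-.5,-.25,.018,.07),'carr')
rect(W,box(W,.38,.68,-.5,-.25,.045,.07),'carrtop')
rect(W,box(W,.38,.5,-.5,-.25,.058,.075),'tab')
for w in (W,W2): rect(w,box(w,.5,.76,-.32,-.08,.022,.04),'plate on mat'); rect(w,box(w,.5,.76,-.32,-.08,.06,.08),'platetab')
```

```text
carr 20558 c [ 0.5083 -0.3903] wh 104.3 168.1 a 67.0 mean [ 0.507  -0.3926] zmed 0.0257
carrtop 1630 c [ 0.5085 -0.3906] wh 95.7 162.4 a 67.2 mean [ 0.4899 -0.3852] zmed 0.0539
tab 614 c [ 0.4383 -0.3609] wh 43.9 9.9 a 67.4 mean [ 0.438  -0.3617] zmed 0.0634
plate on mat 7290 c [ 0.6676 -0.2052] wh 128.4 267.5 a 63.0 mean [ 0.6074 -0.1824] zmed 0.0311
platetab 398 c [ 0.5592 -0.1637] wh 43.8 10.1 a 75.1 mean [ 0.5582 -0.1655] zmed 0.0665
plate on mat 13 c [ 0.7224 -0.2396] wh 17.7 174.6 a 19.2 mean [ 0.7303 -0.2481] zmed 0.029
platetab 0 c [0. 0.] wh 0.0 0.0 a 0.0 mean [nan nan] zmed nanh.py:37: RuntimeWarning: Mean of empty slice.
  print(tag,len(P),'c',np.round(np.array(c)/1000,4),'wh',round(w,1),round(h,1),'a',round(a,1),'mean',P.mean(0).round(4),'zmed',np.nanmedian(W[mask][:,2]).round(4)); return b
  ret = um.true_divide(
  return np.nanmean(a, axis, out=out, keepdims=keepdims)
```

View pics/w3.png

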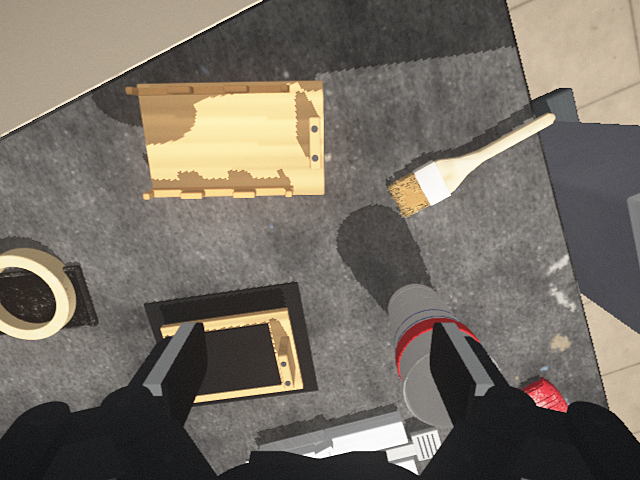

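Run:
```python
from h import *
plan([.439,-.361,.2],-112.9,-1,3.2)
```

```text
5 rows
1.12 -0.02 2.74 0.0001 0 -0.0036 -1; 1.13 -0.03 2.75 0.0001 0 -0.0036 -1; 1.12 -0.01 2.74 0.0001 0 -0.0036 -1; 1.12 -0.01 2.74 0.0001 0 -0.0036 -1; 1.13 -0.01 2.75 0.0001 0 -0.0036 -1
```

Call:
send_rows --steps "1.12 -0.02 2.75 0 0 -0.0036 -1; 1.12 -0.02 2.75 0 0 -0.0036 -1; 1.12 -0.02 2.75 0 0 -0.0036 -1; 1.12 -0.02 2.75 0 0 -0.0036 -1; 1.12 -0.02 2.75 0 0 -0.0036 -1; 0 0 3 0 0 0 -1; 0 0 3 0 0 0 -1; 0 0 2 0 0 0 -1; 0 0 1 0 0 0 -1; 0 0 0.5 0 0 0 -1; 0 0 0 0 0 0 -1; 0 0 0 0 0 0 -1"

```text
t: 14.45
position: [0.4397, -0.3617, 0.1063]
orientation: [-179.9, -0.0, -112.9]
contact_force: [-0.0, -0.3, 0.5]
gripper_width: 1.0
gripper_force: 0.0
```

Call:
send_rows --steps "0 0 0 0 0 0 1; 0 0 0 0 0 0 1; 0 0 0 0 0 0 1; 0 0 0 0 0 0 1; 0 0 0 0 0 0 1; 0 0 0 0 0 0 1; 0 0 0 0 0 0 1; 0 0 0 0 0 0 1; 0 0 0 0 0 0 1; 0 0 0 0 0 0 1"

```text
t: 15.28
position: [0.439, -0.3617, 0.1052]
orientation: [-180.0, -0.0, -113.0]
contact_force: [-0.5, 0.9, 3.2]
gripper_width: 0.106
gripper_force: 78.6
```

Run:
```python
from h import *
A=([.439,-.3617,.265],-112.9);B=([.55,-.20,.265],-104);C=([.50,.037,.25],-96.3);D=([.4525,.0423,.16],-96.3)
plan(*B,1,2.5,cur=A);plan(*C,1,2.5,cur=B);plan(*D,1,2.5,cur=C)
```

```text
8 rows
-2.4 -0.49 -0 -0 0 -0.0194 1; -2.39 -0.54 -0 -0 0 -0.0194 1; -2.38 -0.58 -0 -0 0 -0.0194 1; -2.37 -0.63 -0 -0 0 -0.0194 1; -2.36 -0.68 -0 -0 0 -0.0194 1; -2.34 -0.72 -0 -0 0 -0.0194 1; -2.33 -0.77 -0 -0 0 -0.0194 1; -2.31 -0.81 -0 -0 0 -0.0194 1
10 rows
-2.18 1.06 0.15 0 0 -0.0134 1; -2.19 1.03 0.15 0 0 -0.0134 1; -2.21 1 0.15 0 0 -0.0134 1; -2.22 0.97 0.15 0 0 -0.0134 1; -2.23 0.94 0.15 0 0 -0.0134 1; -2.24 0.91 0.15 0 0 -0.0134 1; -2.26 0.88 0.15 0 0 -0.0134 1; -2.27 0.85 0.15 0 0 -0.0134 1; -2.28 0.82 0.15 0 0 -0.0134 1; -2.29 0.79 0.15 0 0 -0.0134 1
5 rows
-0 0.96 1.8 0 0 0 1; -0 0.95 1.8 0 0 0 1; -0 0.96 1.8 0 0 0 1; -0 0.95 1.8 0 0 0 1; -0.01 0.96 1.8 0 0 0 1
```

Call:
send_rows --steps "0 0 -0.5 0 0 0 1; 0 0 -1 0 0 0 1; 0 0 -2 0 0 0 1; 0 0 -2.5 0 0 0 1; 0 0 -2.5 0 0 0 1; 0 0 -2.5 0 0 0 1; 0 0 -2.5 0 0 0 1; 0 0 -2.5 0 0 0 1; 0 0 0 0 0 0 1"

```text
t: 16.03
position: [0.4395, -0.3626, 0.2714]
orientation: [-179.5, -0.1, -113.0]
contact_force: [0.8, -0.4, -1.3]
gripper_width: 0.103
gripper_force: 78.4
```

Call:
send_rows --steps "-2.4 -0.49 0 0 0 -0.0194 1; -2.39 -0.54 0 0 0 -0.0194 1; -2.38 -0.58 0 0 0 -0.0194 1; -2.37 -0.63 0 0 0 -0.0194 1; -2.36 -0.68 0 0 0 -0.0194 1; -2.34 -0.72 0 0 0 -0.0194 1; -2.33 -0.77 0 0 0 -0.0194 1; -2.31 -0.81 0 0 0 -0.0194 1; 0 0 0 0 0 0 1"

```text
t: 16.78
position: [0.5513, -0.1967, 0.2632]
orientation: [179.9, 0.1, -103.8]
contact_force: [-0.9, -1.3, -3.7]
gripper_width: 0.106
gripper_force: 78.4
```

Call:
send_rows --steps "-2.18 1.06 0.15 0 0 -0.0134 1; -2.19 1.03 0.15 0 0 -0.0134 1; -2.21 1 0.15 0 0 -0.0134 1; -2.22 0.97 0.15 0 0 -0.0134 1; -2.23 0.94 0.15 0 0 -0.0134 1; -2.24 0.91 0.15 0 0 -0.0134 1; -2.26 0.88 0.15 0 0 -0.0134 1; -2.27 0.85 0.15 0 0 -0.0134 1; -2.28 0.82 0.15 0 0 -0.0134 1; -2.29 0.79 0.15 0 0 -0.0134 1; 0 0 0 0 0 0 1; 0 0 0 0 0 0 1"

```text
t: 17.78
position: [0.4996, 0.0378, 0.2493]
orientation: [179.9, -0.0, -96.3]
contact_force: [-0.2, 0.1, -3.5]
gripper_width: 0.1
gripper_force: 78.5
```

Run:
```python
from h import *
s=telemetry.observe();print(s['position'],s['gripper_width'],s['contact_force'])
plan([.4525,.0423,.16],-96.3,1,2)
im,d,W=cloud('top'); z=W[...,2]
m=box(W,.4,.75,-.1,.15,.14,.25); P=W[m]
rect(W,m,'carr'); cv2.imwrite('pics/t2.png',cv2.resize(im[140:300,220:420],None,fx=3,fy=3))
im,d,W=cloud('wrist'); cv2.imwrite('pics/w4.png',im)
```

```text
[0.49962294 0.0377945  0.24926109] 0.10013368759747573 [-0.22920764  0.0616685  -3.53946246]
6 rows
0.01 0.79 1.49 0.0002 -0 0.0001 1; 0.01 0.78 1.49 0.0002 -0 0.0001 1; 0.01 0.79 1.49 0.0002 -0 0.0001 1; 0.01 0.79 1.48 0.0002 -0 0.0001 1; 0.02 0.79 1.49 0.0002 -0 0.0001 1; 0.01 0.79 1.49 0.0002 -0 0.0001 1
carr 971 c [0.5605 0.0327] wh 103.7 199.2 a 83.8 mean [0.6038 0.007 ] zmed 0.1707
```

View pics/w4.png

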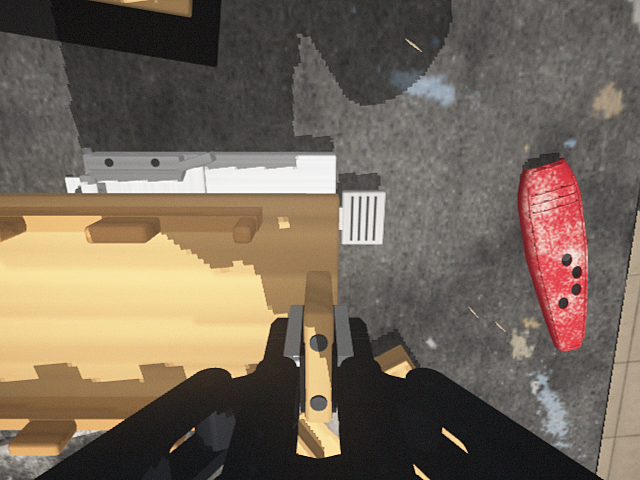

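Run:
```python
from h import *
im,d,W=cloud('wrist'); T=toolT(); Q=(W-T[:3,3])@T[:3,:3]  # tool coords
print(T[:3,3])
for z0 in (.03,.034,.038):
    m=(np.abs(Q[...,1])<.004)&(Q[...,2]>z0)&(Q[...,2]<z0+.02)&(np.abs(Q[...,0])<.04)
    print(z0,m.sum(),np.nanpercentile(Q[m],[0,1,50,99,100],axis=0).round(4).tolist())
# deck right edge / dock floor edges in dock coords
th=np.radians(-6.3);o=np.array([.6195,.0239]);X=np.array([np.cos(th),np.sin(th)]);Y=np.array([-X[1],X[0]])
xd=(W[...,:2]-o)@X; yd=(W[...,:2]-o)@Y
for a in (-.15,-.13,-.11,-.09):
    for n,z in (('deck',.171-.0),('comb',.19)):
        m=(abs(xd-a)<.004)&(W[...,2]>.155)&(W[...,2]<.205); 
    print(a,'carrier ymin',yd[m].min().round(4))
m=(abs(W[...,2]-.02)<.003)&(xd>-.13)&(xd<-.06); print('floor ymin',[np.sort(yd[m&(abs(xd-a)<.004)])[:3].round(4) for a in (-.12,-.1,-.08)])
m=(abs(W[...,2]-.018)<.004)&(xd>-.175)&(xd<-.138); print('pad y',np.percentile(yd[m],[0,1,99,100]).round(4),'x',np.percentile(xd[m],[1,99]).round(4))
```

```text
[0.50014825 0.03637222 0.24966917]
0.03 2755 [[-0.0224, -0.004, 0.0301], [-0.0214, -0.0039, 0.0343], [0.0039, 0.0001, 0.0417], [0.0214, 0.004, 0.049], [0.0219, 0.004, 0.05]]
0.034 2850 [[-0.0224, -0.004, 0.0343], [-0.0214, -0.0039, 0.0351], [0.0047, 0.0001, 0.0418], [0.0214, 0.0039, 0.0532], [0.0219, 0.004, 0.054]]
0.038 2600 [[-0.0224, -0.004, 0.0381], [-0.0214, -0.0037, 0.0392], [0.0075, 0.0007, 0.0419], [0.0215, 0.004, 0.0569], [0.0219, 0.004, 0.0579]]Traceback (most recent call last):
  File "<stdin>", line 13, in <module>
    return umr_minimum(a, axis, None, out, keepdims, initial, where)
ValueError: zero-size array to reduction operation minimum which has no identity
```

Call:
send_rows --steps "0.02 0.79 1.5 0 0 0 1; 0.02 0.79 1.5 0 0 0 1; 0.02 0.79 1.5 0 0 0 1; 0.01 0.79 1.5 0 0 0 1; 0.01 0.79 1.5 0 0 0 1; 0.01 0.79 1.5 0 0 0 1; 0 0 1.5 0 0 0 1; 0 0 1 0 0 0 1; 0 0 0.5 0 0 0 1; 0 0 0 0 0 0 1; 0 0 0 0 0 0 1; 0 0 0 0 0 0 1"

```text
t: 18.93
position: [0.4536, 0.0414, 0.1309]
orientation: [-179.9, 0.0, -96.4]
contact_force: [0.3, 0.8, -2.8]
gripper_width: 0.102
gripper_force: 78.6
```

Call:
send_rows --steps "0 0 0.3 0 0 0 1; 0 0 0 0 0 0 1; 0 0 0 0 0 0 1"

```text
t: 19.18
position: [0.4531, 0.0415, 0.127]
orientation: [-180.0, 0.0, -96.4]
contact_force: [-0.0, 0.2, -3.6]
gripper_width: 0.104
gripper_force: 78.4
```

Call:
send_rows --steps "-0.06 0 0.1 0 0 0 1; 0 0 0.05 0 0 0 1; 0 0 0 0 0 0 1; 0 0 0 0 0 0 1"

```text
t: 19.52
position: [0.4531, 0.0421, 0.1255]
orientation: [-180.0, 0.0, -96.4]
contact_force: [-0.5, 0.4, -3.4]
gripper_width: 0.104
gripper_force: 78.7
```

Call:
send_rows --steps "0 -0.6 0 0 0 0 1; 0 -0.6 0 0 0 0 1; 0 -0.6 0 0 0 0 1; 0 -0.6 0 0 0 0 1; 0 -0.6 0 0 0 0 1; 0 0 0 0 0 0 1"

```text
t: 20.02
position: [0.4842, 0.0385, 0.1255]
orientation: [-180.0, -0.0, -96.4]
contact_force: [0.0, -0.3, -2.2]
gripper_width: 0.102
gripper_force: 78.9
```

Call:
send_rows --steps "0 0 0.1 0 0 0 1; 0 0 0 0 0 0 1; 0 0 0 0 0 0 1"

```text
t: 20.27
position: [0.4834, 0.0387, 0.1251]
orientation: [-179.9, 0.0, -96.4]
contact_force: [1.5, -1.1, 2.3]
gripper_width: 0.104
gripper_force: 79.3
```

Call:
send_rows --steps "0 -0.5 0 0 0 0 1; 0 -0.5 0 0 0 0 1; 0 -0.5 0 0 0 0 1; 0 -0.5 0 0 0 0 1; 0 0 0 0 0 0 1"

```text
t: 20.68
position: [0.5031, 0.0365, 0.1252]
orientation: [-180.0, -0.0, -96.4]
contact_force: [-1.0, -1.3, 3.9]
gripper_width: 0.101
gripper_force: 79.8
```

Call:
send_rows --steps "0 -0.5 0 0 0 0 1; 0 -0.5 0 0 0 0 1; 0 -0.5 0 0 0 0 1; 0 -0.5 0 0 0 0 1; 0 0 0 0 0 0 1"

```text
t: 21.1
position: [0.523, 0.0342, 0.1252]
orientation: [-180.0, -0.0, -96.4]
contact_force: [-0.8, -0.6, 4.7]
gripper_width: 0.106
gripper_force: 79.8
```

Call:
send_rows --steps "0 -0.4 0 0 0 0 1; 0 -0.4 0 0 0 0 1; 0 -0.4 0 0 0 0 1; 0 -0.4 0 0 0 0 1; 0 0 0 0 0 0 1"

```text
t: 21.52
position: [0.5386, 0.0324, 0.1252]
orientation: [180.0, -0.0, -96.4]
contact_force: [-2.0, -0.4, 5.1]
gripper_width: 0.105
gripper_force: 80.0
```

Call:
send_rows --steps "0 -0.3 0 0 0 0 1; 0 -0.3 0 0 0 0 1; 0 -0.3 0 0 0 0 1; 0 0 0 0 0 0 1"

```text
t: 21.85
position: [0.5464, 0.0315, 0.1252]
orientation: [179.8, -0.0, -96.4]
contact_force: [-10.0, 1.1, 10.1]
gripper_width: 0.104
gripper_force: 80.6
```

Call:
send_rows --steps "0 -0.2 0 0 0 0 1; 0 -0.15 0 0 0 0 1; 0 0 0 0 0 0 1; 0 0 0 0 0 0 1"

```text
t: 22.18
position: [0.5495, 0.0311, 0.1253]
orientation: [179.8, -0.0, -96.4]
contact_force: [-11.6, 1.0, 10.5]
gripper_width: 0.106
gripper_force: 80.8
```

Call:
send_rows --steps "0 -0.12 0 0 0 0 1; 0 -0.1 0 0 0 0 1; 0 0 0 0 0 0 1; 0 0 0 0 0 0 1"

```text
t: 22.52
position: [0.5513, 0.0309, 0.1252]
orientation: [179.7, -0.0, -96.4]
contact_force: [-13.7, 1.6, 11.7]
gripper_width: 0.102
gripper_force: 80.9
```

Run:
```python
from h import *
im,d,W=cloud('wrist'); cv2.imwrite('pics/w5.png',im); 
th=np.radians(-6.3);o=np.array([.6195,.0239]);X=np.array([np.cos(th),np.sin(th)]);Y=np.array([-X[1],X[0]])
xd=(W[...,:2]-o)@X; yd=(W[...,:2]-o)@Y
m=(xd>-.175)&(xd<-.138)&(abs(yd)<.03)&(W[...,2]<.03)&(W[...,2]>.004); print('padz',m.sum(),np.percentile(W[m][:,2],[5,50,95]))
```

```text
padz 5927 [0.0158015  0.01766999 0.01887232]
```

Call:
send_rows --steps "0 -0.1 0 0 0 0 1; 0 0 0 0 0 0 1; 0 0 0 0 0 0 1"

```text
t: 22.82
position: [0.5522, 0.0308, 0.1252]
orientation: [179.7, -0.0, -96.4]
contact_force: [-14.7, 1.6, 12.3]
gripper_width: 0.102
gripper_force: 81.0
```

Call:
send_rows --steps "0 0 0 0 0 0 -1; 0 0 0 0 0 0 -1; 0 0 0 0 0 0 -1; 0 0 0 0 0 0 -1; 0 0 0 0 0 0 -1; 0 0 0 0 0 0 -1; 0 0 -2 0 0 0 -1; 0 0 -3 0 0 0 -1; 0 0 -3 0 0 0 -1; 0 0 -3 0 0 0 -1; 0 2 -3 0 0 0 -1; 0 3 -3 0 0 0 -1"

```text
t: 23.82
position: [0.5051, 0.036, 0.2942]
orientation: [179.9, -0.1, -96.5]
contact_force: [0.9, -0.3, 0.6]
gripper_width: 1.004
gripper_force: 0.0
```

Call:
send_rows --steps "0 3 -2 0 0 0 -1; 0 1 -2 0 0 0 -1; 0 0 0 0 0 0 -1; 0 0 0 0 0 0 -1"

```text
t: 24.15
position: [0.4651, 0.0409, 0.3356]
orientation: [-179.8, 0.1, -96.3]
contact_force: [0.0, 0.1, -0.5]
gripper_width: 1.005
gripper_force: 0.0
```

Run:
```python
from h import *
th=np.radians(-6.3);o=np.array([.6195,.0239]);X=np.array([np.cos(th),np.sin(th)]);Y=np.array([-X[1],X[0]])
print(telemetry.observe()['position'])
for c in ['wrist','top']:
    im,d,W=cloud(c); cv2.imwrite(f'pics/{c}6.png',im)
    xd=(W[...,:2]-o)@X; yd=(W[...,:2]-o)@Y
    m=(xd>-.175)&(xd<-.138)&(abs(yd)<.03)&(W[...,2]<.03)&(W[...,2]>.004); print('padz',m.sum(),np.percentile(W[m][:,2],[5,50,95]))
    b=rect(W,box(W,.5,.76,-.08,.12,.04,.078),'deck'); 
    b=rect(W,box(W,.5,.57,-.0,.08,.078,.092),'tab'); print(((b-o)@X).round(4))
    if c=='top':
        rect(W,box(W,.5,.76,-.32,-.08,.022,.04),'mat plate'); rect(W,box(W,.5,.6,-.32,-.08,.06,.08),'mat tab')
        rect(W,box(W,.3,.52,-.3,-.05,.1,.16),'cup')
        W_=W; np.savez('top6.npz',im=im,W=W)
    for k in ['chisel_flat','chisel_tooth','chisel_point']:
        print(k,[(np.round(x['bbox']).tolist(),round(x['score'],2)) for x in search_frame(c,k)[:2]])
```

```text
[0.46513003 0.04088495 0.33557251]
padz 1518 [0.01619019 0.01770835 0.01912329]
deck 20066 c [0.6235 0.024 ] wh 104.0 168.8 a 83.6 mean [0.6247 0.0215] zmed 0.0458
tab 655 c [0.548  0.0323] wh 43.7 10.5 a 83.7 mean [0.5471 0.0315] zmed 0.0833
[-0.0772 -0.0668 -0.0668 -0.0772]
chisel_flat [([378.0, 392.0, 93.0, 119.0], 0.65)]
chisel_tooth [([329.0, 399.0, 84.0, 109.0], 0.67)]
chisel_point [([290.0, 422.0, 68.0, 69.0], 0.86), ([377.0, 394.0, 90.0, 118.0], 0.46)]
padz 75 [0.00550114 0.01745866 0.02368534]
deck 1563 c [0.6267 0.0246] wh 104.0 168.4 a 83.6 mean [0.6451 0.0135] zmed 0.0471
tab 0 c [0. 0.] wh 0.0 0.0 a 0.0 mean [nan nan] zmed nan
[-0.6131 -0.6131 -0.6131 -0.6131]
mat plate 1804 c [ 0.6707 -0.2029] wh 127.7 263.4 a 63.1 mean [ 0.6254 -0.1798] zmed 0.0315
mat tab 66 c [ 0.5625 -0.1627] wh 43.3 11.1 a 74.6 mean [ 0.562  -0.1628] zmed 0.0669
cup 211 c [ 0.415  -0.1416] wh 78.1 78.4 a 0.9 mean [ 0.4198 -0.1518] zmed 0.1318
chisel_flat []
chisel_tooth []
chisel_point [([190.0, 239.0, 55.0, 32.0], 0.6)]h.py:37: RuntimeWarning: Mean of empty slice.
  print(tag,len(P),'c',np.round(np.array(c)/1000,4),'wh',round(w,1),round(h,1),'a',round(a,1),'mean',P.mean(0).round(4),'zmed',np.nanmedian(W[mask][:,2]).round(4)); return b
  ret = um.true_divide(
  return np.nanmean(a, axis, out=out, keepdims=keepdims)
```

View pics/wrist6.png

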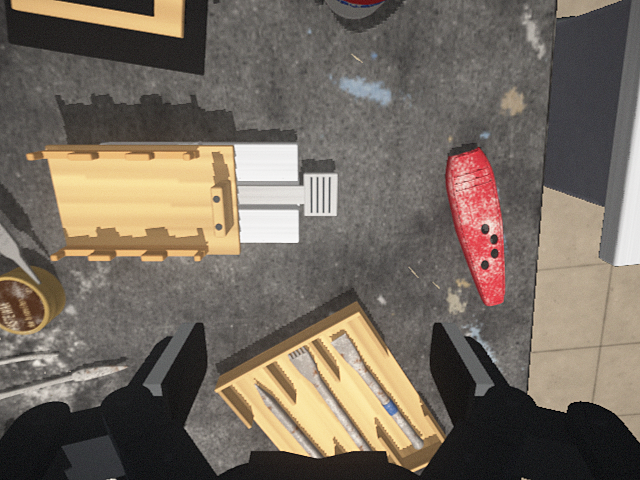

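Run:
```python
from h import *
plan([.465,.335,.36],-64,-0.05,3.5)
```

```text
9 rows
-3.25 0.37 -0.3 0.0002 -0.0001 -0.0629 -0.05; -3.27 0.17 -0.3 0.0002 -0.0001 -0.0629 -0.05; -3.27 -0.04 -0.3 0.0002 -0.0001 -0.0629 -0.05; -3.26 -0.25 -0.31 0.0002 -0.0001 -0.0629 -0.05; -3.24 -0.45 -0.3 0.0002 -0.0001 -0.0629 -0.05; -3.21 -0.66 -0.3 0.0002 -0.0001 -0.0629 -0.05; -3.15 -0.85 -0.3 0.0002 -0.0001 -0.0629 -0.05; -3.1 -1.05 -0.29 0.0002 -0.0001 -0.0629 -0.05; -3.03 -1.24 -0.3 0.0002 -0.0001 -0.0629 -0.05
```

Call:
send_rows --steps "-3.25 0.37 -0.3 0 0 -0.0629 -1; -3.27 0.17 -0.3 0 0 -0.0629 -1; -3.27 -0.04 -0.3 0 0 -0.0629 -1; -3.26 -0.25 -0.31 0 0 -0.0629 -1; -3.24 -0.45 -0.3 0 0 -0.0629 -1; -3.21 -0.66 -0.3 0 0 -0.0629 -1; -3.15 -0.85 -0.3 0 0 -0.0629 -1; -3.1 -1.05 -0.29 0 0 -0.0629 -1; -3.03 -1.24 -0.3 0 0 -0.0629 -1; 0 0 0 0 0 0 -1; 0 0 0 0 0 0 -1; 0 0 0 0 0 0 -1"

```text
t: 25.55
position: [0.4648, 0.335, 0.3604]
orientation: [179.9, -0.0, -64.0]
contact_force: [0.2, 0.3, 0.7]
gripper_width: 1.003
gripper_force: 0.0
```

Run:
```python
from h import *
im,d,W=cloud('wrist'); print(telemetry.observe()['position']); cv2.imwrite('pics/w7.png',im); np.savez('w7.npz',im=im,W=W)
for k in ['chisel_flat','chisel_tooth','chisel_point','tool_tray']:
    r=search_frame('wrist',k)[:2]
    print(k,[(np.round(x['bbox']).tolist(),round(x['score'],2)) for x in r])
rect(W,box(W,.3,.65,.12,.5,.02,.032),'trayrim')
```

```text
[0.46484815 0.33449226 0.36078379]
chisel_flat [([376.0, 171.0, 27.0, 187.0], 0.73)]
chisel_tooth [([322.0, 161.0, 20.0, 196.0], 0.72)]
chisel_point [([263.0, 163.0, 22.0, 169.0], 0.8)]
tool_tray [([316.0, 165.0, 207.0, 234.0], 0.87), ([262.0, 166.0, 22.0, 166.0], 0.48)]
trayrim 5391 c [0.4513 0.3613] wh 196.3 329.7 a 25.7 mean [0.4736 0.3143] zmed 0.0241
```

View pics/w7.png

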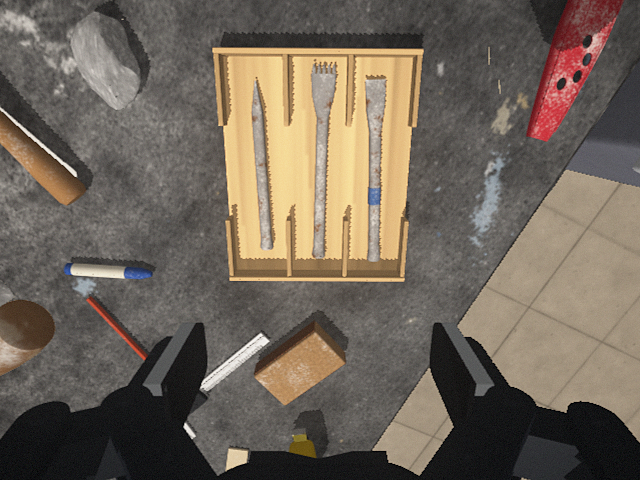

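```bash
cat >> h.py <<'E'
def chisel(im,W,bb,tag='',pad=4):
    cx,cy,w,h=bb; m=np.zeros((480,640),bool)
    m[max(0,int(cy-h/2-pad)):int(cy+h/2+pad),max(0,int(cx-w/2-pad)):int(cx+w/2+pad)]=1
    hsv=cv2.cvtColor(im,cv2.COLOR_BGR2HSV)
    m&=((hsv[...,1]<90)|((hsv[...,0]>95)&(hsv[...,0]<130)))&(W[...,2]>.008)&(W[...,2]<.030)
    n,l,st,_=cv2.connectedComponentsWithStats(m.astype(np.uint8)); m=l==1+st[1:,4].argmax()
    b=rect(W,m,tag); P=W[m]; c=P.mean(0)[:2]; u=np.linalg.svd(P[:,:2]-c,full_matrices=False)[2][0]
    t=(P[:,:2]-c)@u; lo,hi=np.percentile(t,[.2,99.8]); mid=c+u*(lo+hi)/2
    v=np.array([-u[1],u[0]]); s=(P[:,:2]-mid)@v; tt=(P[:,:2]-mid)@u; k=abs(tt)<.025
    off=(np.percentile(s[k],2)+np.percentile(s[k],98))/2; mid=mid+v*off
    e=[round(float(np.diff(np.percentile(s[abs(tt-a)<.006],[2,98]))[0])*1000,1) for a in (-.075,-.045,0,.045,.075)]
    print('  mid',mid.round(4),'ang',np.degrees(np.arctan2(u[1],u[0])).round(1),'len',round(hi-lo,4),'widths',e,'ztop',np.median(P[abs(tt)<.02][:,2]).round(4))
    return mid,u
E
python3 - <<'E'
from h import *
z=np.load('w7.npz');im,W=z['im'],z['W']
for k,b in dict(flat=[376,171,27,187],tooth=[322,161,20,196],point=[263,163,22,169]).items(): chisel(im,W,b,k)
E
```

```text
flat 2359 c [0.4151 0.2946] wh 19.3 189.3 a 28.7 mean [0.4231 0.2834] zmed 0.0147
  mid [0.4164 0.2951] ang 117.8 len 0.1884 widths [17.8, 11.0, 10.0, 10.8, 10.2] ztop 0.0154
tooth 2482 c [0.4693 0.3112] wh 22.7 199.3 a 25.8 mean [0.4786 0.296 ] zmed 0.0146
  mid [0.4712 0.3124] ang 114.6 len 0.1982 widths [21.5, 10.3, 10.6, 9.9, 11.0] ztop 0.0152
point 1680 c [0.5257 0.3419] wh 12.7 174.5 a 27.3 mean [0.5246 0.3443] zmed 0.0156
  mid [0.5255 0.3428] ang 117.6 len 0.1718 widths [6.1, 10.9, 10.6, 11.0, 12.0] ztop 0.0156
```

Run:
```python
from h import *
plan([.4164,.2951,.16],-62.2,0,3)
```

```text
8 rows
0.18 0.76 2.52 -0.0001 0.0001 -0.004 0; 0.17 0.76 2.51 -0.0001 0.0001 -0.004 0; 0.17 0.76 2.52 -0.0001 0.0001 -0.004 0; 0.16 0.76 2.51 -0.0001 0.0001 -0.004 0; 0.16 0.77 2.52 -0.0001 0.0001 -0.004 0; 0.16 0.76 2.52 -0.0001 0.0001 -0.004 0; 0.16 0.76 2.51 -0.0001 0.0001 -0.004 0; 0.15 0.76 2.52 -0.0001 0.0001 -0.004 0
```

Call:
send_rows --steps "0.17 0.76 2.52 0 0 -0.004 0; 0.17 0.76 2.52 0 0 -0.004 0; 0.17 0.76 2.52 0 0 -0.004 0; 0.16 0.76 2.52 0 0 -0.004 0; 0.16 0.76 2.52 0 0 -0.004 0; 0.16 0.76 2.52 0 0 -0.004 0; 0.16 0.76 2.52 0 0 -0.004 0; 0.15 0.76 2.52 0 0 -0.004 0; 0 0 2 0 0 0 0; 0 0 2 0 0 0 0; 0 0 2 0 0 0 0; 0 0 1.4 0 0 0 0" --grip_force 60

```text
t: 26.8
position: [0.4159, 0.295, 0.0837]
orientation: [179.9, 0.0, -62.2]
contact_force: [-1.0, 0.4, -0.3]
gripper_width: 0.497
gripper_force: 0.0
```

Call:
send_rows --steps "0 0 0.6 0 0 0 0; 0 0 0 0 0 0 0; 0 0 0 0 0 0 0; 0 0 0 0 0 0 0"

```text
t: 27.13
position: [0.4168, 0.2965, 0.0808]
orientation: [-179.9, 0.0, -62.1]
contact_force: [0.9, 0.8, 0.4]
gripper_width: 0.498
gripper_force: 0.0
```

Call:
send_rows --steps "0 0 0.2 0 0 0 0; 0 0 0 0 0 0 1; 0 0 0 0 0 0 1; 0 0 0 0 0 0 1; 0 0 0 0 0 0 1; 0 0 0 0 0 0 1; 0 0 0 0 0 0 1; 0 0 0 0 0 0 1"

```text
t: 27.8
position: [0.4164, 0.2962, 0.0778]
orientation: [-180.0, 0.0, -62.1]
contact_force: [-1.4, -1.4, 4.6]
gripper_width: 0.106
gripper_force: 58.9
```

Call:
send_rows --steps "0 0 -0.5 0 0 0 1; 0 0 -1 0 0 0 1; 0 0 -2 0 0 0 1; 0 0 -3 0 0 0 1; 0 0 -3 0 0 0 1; 0 0 -3 0 0 0 1; 0 0 0 0 0 0 1"

```text
t: 28.38
position: [0.4181, 0.2972, 0.21]
orientation: [-179.4, 0.1, -62.1]
contact_force: [0.3, 0.7, -1.2]
gripper_width: 0.107
gripper_force: 58.8
```

Run:
```python
from h import *
s=telemetry.observe();print(s['position'],s['gripper_width'],s['gripper_force'],s['contact_force'])
c=np.array([.617,.0242]);th=np.radians(-6.35)
for x in (-.026,.022,.070): print(c+x*np.array([np.cos(th),np.sin(th)]))
plan([.6866,.0165,.21],-96.35,1,3.2)
im,d,W=cloud('wrist'); cv2.imwrite('pics/w8.png',im); np.savez('w8.npz',im=im,W=W)
```

```text
[0.41805846 0.29724427 0.21002735] 0.10712594713953139 58.79867923167524 [ 0.28869026  0.69212211 -1.16742124]
[0.59115951 0.02707564]
[0.63886503 0.02176676]
[0.68657054 0.01645788]
13 rows
2.88 -0.82 0 -0.0007 0.0004 0.046 1; 2.83 -0.94 0 -0.0007 0.0004 0.046 1; 2.79 -1.08 0.01 -0.0007 0.0004 0.046 1; 2.73 -1.2 -0 -0.0007 0.0004 0.046 1; 2.68 -1.33 0 -0.0007 0.0004 0.046 1; 2.61 -1.45 0 -0.0007 0.0004 0.046 1; 2.55 -1.57 0.01 -0.0007 0.0004 0.046 1; 2.47 -1.68 -0 -0.0007 0.0004 0.046 1; 2.39 -1.79 0 -0.0007 0.0004 0.046 1; 2.3 -1.91 0 -0.0007 0.0004 0.046 1; 2.22 -2 0.01 -0.0007 0.0004 0.046 1; 2.12 -2.11 -0 -0.0007 0.0004 0.046 1
2.02 -2.2 -0 -0.0007 0.0004 0.046 1
```

View pics/w8.png

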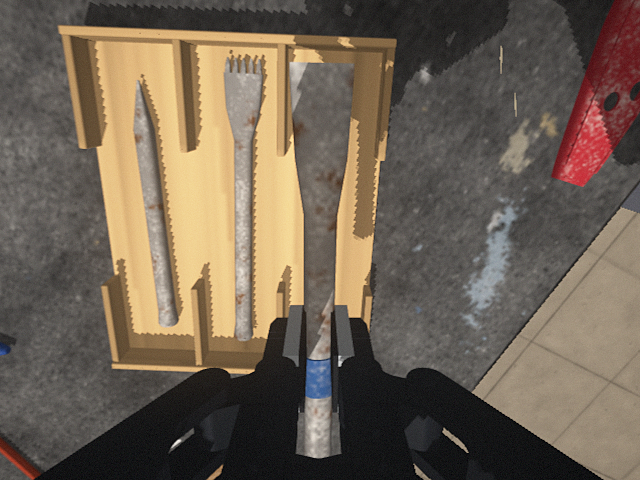

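Call:
send_rows --steps "2.88 -0.82 0 0 0 0.046 1; 2.83 -0.94 0 0 0 0.046 1; 2.79 -1.08 0.01 0 0 0.046 1; 2.73 -1.2 0 0 0 0.046 1; 2.68 -1.33 0 0 0 0.046 1; 2.61 -1.45 0 0 0 0.046 1; 2.55 -1.57 0 0 0 0.046 1; 2.47 -1.68 0 0 0 0.046 1; 2.39 -1.79 0 0 0 0.046 1; 2.3 -1.91 0 0 0 0.046 1; 2.22 -2 0 0 0 0.046 1; 2.12 -2.11 0 0 0 0.046 1"

```text
t: 29.43
position: [0.6644, 0.0355, 0.2005]
orientation: [179.9, -0.0, -93.9]
contact_force: [-0.0, 1.1, -1.3]
gripper_width: 0.112
gripper_force: 58.8
```

Call:
send_rows --steps "2.02 -2.2 0 0 0 0.046 1; 0 0 0 0 0 0 1; 0 0 0 0 0 0 1; 0 0 0 0 0 0 1"

```text
t: 29.77
position: [0.6842, 0.0152, 0.2007]
orientation: [179.9, -0.0, -96.4]
contact_force: [0.8, 0.9, -1.0]
gripper_width: 0.11
gripper_force: 59.0
```

Run:
```python
from h import *
s=telemetry.observe();print(s['position'],s['orientation'],s['gripper_width'])
plan([.6866,.0165,.16],-96.35,1,2)
im,d,W=cloud('wrist'); cv2.imwrite('pics/w9.png',im); np.savez('w9.npz',im=im,W=W)
```

```text
[0.68421391 0.01519795 0.20067893] [ 1.79861009e+02 -1.61213427e-02 -9.63857987e+01] 0.11039490849845343
3 rows
-0.05 -0.08 1.36 0.0008 -0.0001 -0.0002 1; -0.05 -0.07 1.35 0.0008 -0.0001 -0.0002 1; -0.06 -0.08 1.36 0.0008 -0.0001 -0.0002 1
```

View pics/w9.png

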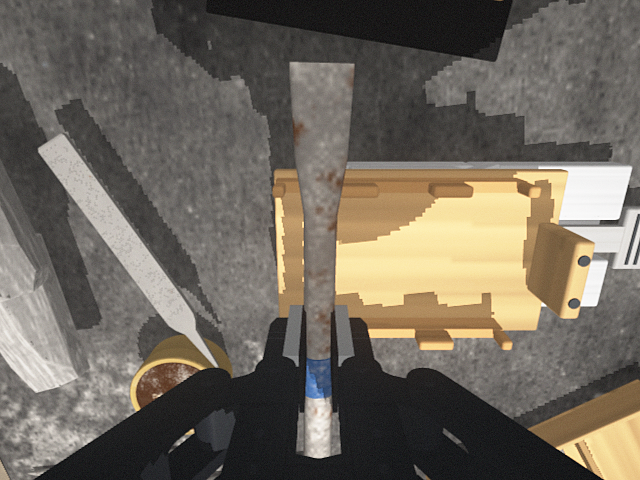

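Run:
```python
from h import *
W=np.load('w9.npz')['W'];c=np.array([.617,.0242]);th=np.radians(-6.35)
X=np.array([np.cos(th),np.sin(th)]);Y=np.array([-X[1],X[0]])
x=(W[...,:2]-c)@X;y=(W[...,:2]-c)@Y
for sgn in (1,-1):
    m=(abs(y-sgn*.045)<.006)&(abs(W[...,2]-.074)<.005)&(x>-.08)&(x<.1)
    xs=np.sort(x[m]); k=np.where(np.diff(xs)>.008)[0]
    print(sgn,m.sum(),[(a.min().round(4),a.max().round(4)) for a in np.split(xs,k+1)],'y',np.percentile(y[m],[2,50,98]).round(4),'z',np.median(W[m][:,2]).round(4))
```

```text
1 578 [(np.float64(-0.0473), np.float64(-0.0408)), (np.float64(-0.0133), np.float64(0.0071)), (np.float64(0.0347), np.float64(0.0351))] y [0.0417 0.0438 0.0478] z 0.0731
-1 1306 [(np.float64(-0.0471), np.float64(-0.0407)), (np.float64(-0.0131), np.float64(0.0071)), (np.float64(0.0351), np.float64(0.0539)), (np.float64(0.0827), np.float64(0.0884))] y [-0.0478 -0.0453 -0.0421] z 0.0732
```

Call:
send_rows --steps "-0.1 -0.08 1.36 0 0 0 1; -0.05 -0.07 1.35 0 0 0 1; 0 0 1.3 0 0 0 1; 0 0 1 0 0 0 1; 0 0 0.8 0 0 0 1; 0 0 0.4 0 0 0 1; 0 0 0 0 0 0 1; 0 0 0 0 0 0 1"

```text
t: 30.48
position: [0.6865, 0.0165, 0.1402]
orientation: [-180.0, -0.0, -96.4]
contact_force: [-0.2, 0.5, -1.2]
gripper_width: 0.108
gripper_force: 59.0
```

Call:
send_rows --steps "0 0 0.2 0 0 0 1; 0 0 0.2 0 0 0 1; 0 0 0 0 0 0 1; 0 0 0 0 0 0 1"

```text
t: 30.82
position: [0.6864, 0.0165, 0.1362]
orientation: [-180.0, 0.0, -96.4]
contact_force: [-0.6, -0.4, -2.1]
gripper_width: 0.107
gripper_force: 59.0
```

Still hanging free; a little lower.

Call:
send_rows --steps "0 0 0.15 0 0 0 1; 0 0 0.1 0 0 0 1; 0 0 0 0 0 0 1; 0 0 0 0 0 0 1"

```text
t: 31.15
position: [0.6865, 0.0165, 0.1338]
orientation: [-180.0, 0.0, -96.4]
contact_force: [-1.5, -0.2, -0.2]
gripper_width: 0.112
gripper_force: 59.1
```

Call:
send_rows --steps "0 0 0 0 0 0 0.2; 0 0 0 0 0 0 0.2; 0 0 0 0 0 0 0.2; 0 0 0 0 0 0 0.2; 0 0 -1 0 0 0 0.2; 0 0 -2 0 0 0 0.2; 0 0 -3 0 0 0 0.2; 0 0 -3 0 0 0 0.2; 0 0 0 0 0 0 -1; 0 0 0 0 0 0 -1; 0 0 0 0 0 0 -1"

```text
t: 32.07
position: [0.6863, 0.0166, 0.224]
orientation: [-180.0, 0.0, -96.4]
contact_force: [0.4, -0.2, 0.1]
gripper_width: 0.813
gripper_force: 0.0
```

Run:
```python
from h import *
print(telemetry.observe()['position'])
plan([.465,.335,.36],-64,-1,3.8)
```

```text
[0.68630178 0.01661454 0.22395369]
11 rows
-2.65 2.32 -1.24 -0 0.0001 -0.0514 -1; -2.77 2.18 -1.23 -0 0.0001 -0.0514 -1; -2.88 2.04 -1.24 -0 0.0001 -0.0514 -1; -2.98 1.88 -1.23 -0 0.0001 -0.0514 -1; -3.07 1.73 -1.24 -0 0.0001 -0.0514 -1; -3.16 1.57 -1.24 -0 0.0001 -0.0514 -1; -3.23 1.41 -1.24 -0 0.0001 -0.0514 -1; -3.3 1.24 -1.23 -0 0.0001 -0.0514 -1; -3.36 1.07 -1.24 -0 0.0001 -0.0514 -1; -3.41 0.89 -1.24 -0 0.0001 -0.0514 -1; -3.45 0.72 -1.24 -0 0.0001 -0.0514 -1
```

Call:
send_rows --steps "-2.65 2.32 -1.24 0 0 -0.0514 -1; -2.77 2.18 -1.24 0 0 -0.0514 -1; -2.88 2.04 -1.24 0 0 -0.0514 -1; -2.98 1.88 -1.24 0 0 -0.0514 -1; -3.07 1.73 -1.24 0 0 -0.0514 -1; -3.16 1.57 -1.24 0 0 -0.0514 -1; -3.23 1.41 -1.24 0 0 -0.0514 -1; -3.3 1.24 -1.24 0 0 -0.0514 -1; -3.36 1.07 -1.24 0 0 -0.0514 -1; -3.41 0.89 -1.24 0 0 -0.0514 -1; -3.45 0.72 -1.24 0 0 -0.0514 -1; 0 0 0 0 0 0 -1"

```text
t: 33.07
position: [0.4624, 0.3388, 0.3613]
orientation: [-179.9, 0.1, -63.6]
contact_force: [1.3, -1.7, 0.7]
gripper_width: 0.999
gripper_force: 0.0
```

Call:
send_rows --steps "0 0 0 0 0 0 -1; 0 0 0 0 0 0 -1"

```text
t: 33.23
position: [0.4649, 0.335, 0.3588]
orientation: [179.9, -0.0, -64.0]
contact_force: [0.5, -0.4, -0.6]
gripper_width: 1.0
gripper_force: 0.0
```

```bash
cat >> h.py <<'E'
C=np.array([.6162,.0243]);th=np.radians(-6.35);X=np.array([np.cos(th),np.sin(th)]);Y=np.array([-X[1],X[0]])
def docked(W):
    x=(W[...,:2]-C)@X;y=(W[...,:2]-C)@Y
    for n in (-.026,.022,.070):
        m=(abs(x-n)<.02)&(abs(y)<.14)&(W[...,2]>.063)&(W[...,2]<.085)&((abs(abs(y)-.045)>.006)|(abs(x-n)<.0125))
        if m.sum()<20: print(n,'empty',m.sum()); continue
        s=np.polyfit(y[m],x[m],1); print(n,m.sum(),'y',np.percentile(y[m],[.5,99.5]).round(4),'slope',s.round(4),'z',np.percentile(W[m][:,2],[5,50,95]).round(4))
def find(k,im,W,cam='wrist'):
    r=search_frame(cam,k)[:1]
    if r: print(k,r[0]['score'],np.round(r[0]['bbox'])); return chisel(im,W,r[0]['bbox'],k)
E
python3 - <<'E'
from h import *
_,_,W=cloud('top'); docked(W)
im,d,W=cloud('wrist'); print(telemetry.observe()['position'])
for k in ('chisel_tooth','chisel_point'): find(k,im,W)
E
```

```text
-0.026 empty 7
0.022 empty 7
0.07 365 y [-0.0951  0.093 ] slope [0.0037 0.0722] z [0.0649 0.0709 0.0762]
[0.46543135 0.33418082 0.35886823]
chisel_tooth 0.91 [325. 161.  25. 193.]
chisel_tooth 2490 c [0.4692 0.3116] wh 23.6 199.4 a 25.9 mean [0.4785 0.2962] zmed 0.0146
  mid [0.4713 0.3122] ang 114.6 len 0.1984 widths [21.5, 10.2, 9.6, 10.8, 10.2] ztop 0.0154
chisel_point 0.75 [261. 166.  23. 167.]
chisel_point 1694 c [0.5253 0.3421] wh 14.1 174.7 a 27.0 mean [0.5246 0.344 ] zmed 0.0155
  mid [0.5258 0.3426] ang 117.6 len 0.1724 widths [6.1, 10.9, 10.5, 11.1, 11.9] ztop 0.0155
```

Run:
```python
from h import *
plan([.4713,.3122,.16],-65.4,0,3)
plan([.6374,.0160,.21],-96.35,1,3,cur=([.4713,.3122,.21],-65.4))
```

```text
7 rows
0.31 0.06 2.85 0.0002 -0.0001 0.0033 0; 0.32 0.06 2.84 0.0002 -0.0001 0.0033 0; 0.31 0.06 2.85 0.0002 -0.0001 0.0033 0; 0.32 0.06 2.85 0.0002 -0.0001 0.0033 0; 0.32 0.05 2.84 0.0002 -0.0001 0.0033 0; 0.31 0.06 2.85 0.0002 -0.0001 0.0033 0; 0.32 0.06 2.84 0.0002 -0.0001 0.0033 0
12 rows
2.82 -0.23 -0 0 -0 0.045 1; 2.81 -0.36 -0 0 -0 0.045 1; 2.79 -0.48 -0 0 -0 0.045 1; 2.76 -0.61 -0 0 -0 0.045 1; 2.73 -0.73 -0 0 -0 0.045 1; 2.7 -0.86 -0 0 -0 0.045 1; 2.66 -0.97 -0 0 -0 0.045 1; 2.61 -1.1 -0 0 -0 0.045 1; 2.56 -1.21 -0 0 -0 0.045 1; 2.5 -1.32 -0 0 -0 0.045 1; 2.44 -1.43 -0 0 -0 0.045 1; 2.37 -1.55 -0 0 -0 0.045 1
```

Call:
send_rows --steps "0.31 0.06 2.85 0 0 0.0033 0; 0.32 0.06 2.85 0 0 0.0033 0; 0.31 0.06 2.85 0 0 0.0033 0; 0.32 0.06 2.85 0 0 0.0033 0; 0.32 0.06 2.85 0 0 0.0033 0; 0.31 0.06 2.85 0 0 0.0033 0; 0.32 0.06 2.85 0 0 0.0033 0; 0 0 2 0 0 0 0; 0 0 2 0 0 0 0; 0 0 2 0 0 0 0; 0 0 1.4 0 0 0 0; 0 0 0.6 0 0 0 0"

```text
t: 34.43
position: [0.4702, 0.3114, 0.0775]
orientation: [179.8, -0.1, -65.4]
contact_force: [-0.1, 0.2, -0.1]
gripper_width: 0.498
gripper_force: 0.0
```

Call:
send_rows --steps "0 0 0 0 0 0 0; 0 0 0 0 0 0 0; 0 0 0 0 0 0 0"

```text
t: 34.68
position: [0.4714, 0.3134, 0.0819]
orientation: [-179.9, 0.0, -65.3]
contact_force: [0.1, -0.2, -0.0]
gripper_width: 0.503
gripper_force: 0.0
```

Call:
send_rows --steps "0 0 0.2 0 0 0 0; 0 0 0 0 0 0 0; 0 0 0 0 0 0 0"

```text
t: 34.93
position: [0.4708, 0.3133, 0.079]
orientation: [-180.0, 0.0, -65.3]
contact_force: [0.2, -0.3, -0.6]
gripper_width: 0.5
gripper_force: 0.0
```

Call:
send_rows --steps "0 0 0 0 0 0 1; 0 0 0 0 0 0 1; 0 0 0 0 0 0 1; 0 0 0 0 0 0 1; 0 0 0 0 0 0 1; 0 0 0 0 0 0 1; 0 0 0 0 0 0 1; 0 0 0 0 0 0 1"

```text
t: 35.6
position: [0.4709, 0.3133, 0.0788]
orientation: [-180.0, 0.0, -65.3]
contact_force: [-0.2, 0.8, 3.4]
gripper_width: 0.129
gripper_force: 58.8
```

Call:
send_rows --steps "0 0 -0.5 0 0 0 1; 0 0 -1 0 0 0 1; 0 0 -2 0 0 0 1; 0 0 -3 0 0 0 1; 0 0 -3 0 0 0 1; 0 0 -3.5 0 0 0 1; 0 0 0 0 0 0 1; 0 0 0 0 0 0 1"

```text
t: 36.27
position: [0.4713, 0.3137, 0.2116]
orientation: [-179.7, 0.1, -65.3]
contact_force: [-0.2, -0.0, -2.8]
gripper_width: 0.132
gripper_force: 58.7
```

Call:
send_rows --steps "2.85 -0.23 0 0 0 0.045 1; 2.83 -0.36 0 0 0 0.045 1; 2.81 -0.48 0 0 0 0.045 1; 2.78 -0.61 0 0 0 0.045 1; 2.73 -0.73 0 0 0 0.045 1; 2.7 -0.86 0 0 0 0.045 1; 2.66 -0.97 0 0 0 0.045 1; 2.61 -1.1 0 0 0 0.045 1; 2.56 -1.21 0 0 0 0.045 1; 2.5 -1.32 0 0 0 0.045 1; 2.44 -1.43 0 0 0 0.045 1; 2.37 -1.55 0 0 0 0.045 1"

```text
t: 37.27
position: [0.6375, 0.015, 0.2066]
orientation: [179.8, -0.0, -96.4]
contact_force: [0.3, 0.0, -0.9]
gripper_width: 0.129
gripper_force: 58.7
```

Call:
send_rows --steps "0 0 0 0 0 0 1; 0 0 0 0 0 0 1; 0 0 0 0 0 0 1"

```text
t: 37.52
position: [0.6372, 0.0164, 0.2069]
orientation: [179.9, -0.0, -96.3]
contact_force: [-1.0, 0.1, -1.4]
gripper_width: 0.131
gripper_force: 58.8
```

Run:
```python
from h import *
s=telemetry.observe();print(s['position'],s['orientation'],s['gripper_width'])
plan([.6374,.0160,.14],-96.35,1,1.3)
im,d,W=cloud('wrist'); Q=toolT(s); q=(W-Q[:3,3])@Q[:3,:3]
m=(abs(q[...,1])<.02)&(q[...,2]>.045)&(q[...,2]<.08); print('chisel in tool x',np.percentile(q[m][:,0],[.5,99.5]),'y at blade',q[m&(q[...,0]>.06)][:,1].mean(), np.percentile(q[m&(q[...,0]>.03)][:,2],[5,50]))
docked(W)
```

```text
[0.6371565  0.01638113 0.2069444 ] [ 1.79857092e+02 -1.68459859e-02 -9.62597865e+01] 0.13078399675441552
6 rows
0.01 -0.01 1.12 0.0004 -0 0.0003 1; 0 -0 1.11 0.0004 -0 0.0003 1; 0.01 -0.01 1.12 0.0004 -0 0.0003 1; 0 -0.01 1.11 0.0004 -0 0.0003 1; 0.01 -0 1.12 0.0004 -0 0.0003 1; 0 -0.01 1.11 0.0004 -0 0.0003 1
chisel in tool x [-0.05894234  0.10103347] y at blade 0.0034673892453864867 [0.06327518 0.06591464]
-0.026 empty 0
0.022 empty 0
0.07 7677 y [-0.0963  0.0672] slope [0.0044 0.0693] z [0.0652 0.0698 0.0724]
```

Call:
send_rows --steps "0 0 1.3 0 0 0 1; 0 0 1.3 0 0 0 1; 0 0 1.3 0 0 0 1; 0 0 1.3 0 0 0 1; 0 0 0.9 0 0 0 1; 0 0 0.5 0 0 0 1; 0 0 0 0 0 0 1; 0 0 0 0 0 0 1"

```text
t: 38.23
position: [0.6377, 0.0163, 0.1424]
orientation: [180.0, -0.0, -96.2]
contact_force: [0.1, -0.2, -1.5]
gripper_width: 0.131
gripper_force: 58.9
```

Call:
send_rows --steps "0 0 0.2 0 0 0 1; 0 0 0.15 0 0 0 1; 0 0 0 0 0 0 1; 0 0 0 0 0 0 1"

```text
t: 38.57
position: [0.6378, 0.0164, 0.1392]
orientation: [-180.0, 0.0, -96.3]
contact_force: [-1.2, -0.3, -2.6]
gripper_width: 0.132
gripper_force: 58.9
```

Call:
send_rows --steps "0 0 0.2 0 0 0 1; 0 0 0.2 0 0 0 1; 0 0 0 0 0 0 1; 0 0 0 0 0 0 1"

```text
t: 38.9
position: [0.6377, 0.0164, 0.1349]
orientation: [180.0, 0.0, -96.3]
contact_force: [0.0, 0.2, -1.1]
gripper_width: 0.132
gripper_force: 58.9
```

Call:
send_rows --steps "0 0 0 0 0 0 0.2; 0 0 0 0 0 0 0.2; 0 0 0 0 0 0 0.2; 0 0 0 0 0 0 0.2; 0 0 -1 0 0 0 0.2; 0 0 -2 0 0 0 0.2; 0 0 -3 0 0 0 0.2; 0 0 -3 0 0 0 0.2; 0 0 0 0 0 0 -1; 0 0 0 0 0 0 -1; 0 0 0 0 0 0 -1"

```text
t: 39.82
position: [0.6376, 0.0165, 0.2254]
orientation: [-180.0, 0.0, -96.3]
contact_force: [0.1, 0.7, -0.7]
gripper_width: 0.81
gripper_force: 0.0
```

Run:
```python
from h import *
print(telemetry.observe()['position'])
plan([.465,.335,.36],-64,-1,3.8)
```

```text
[0.63760705 0.0164671  0.22535068]
11 rows
-2.71 1.87 -1.22 -0 0.0001 -0.0512 -1; -2.8 1.74 -1.23 -0 0.0001 -0.0512 -1; -2.89 1.59 -1.22 -0 0.0001 -0.0512 -1; -2.96 1.43 -1.22 -0 0.0001 -0.0512 -1; -3.03 1.29 -1.23 -0 0.0001 -0.0512 -1; -3.1 1.13 -1.22 -0 0.0001 -0.0512 -1; -3.14 0.97 -1.23 -0 0.0001 -0.0512 -1; -3.2 0.8 -1.22 -0 0.0001 -0.0512 -1; -3.23 0.64 -1.23 -0 0.0001 -0.0512 -1; -3.26 0.48 -1.22 -0 0.0001 -0.0512 -1; -3.27 0.31 -1.23 -0 0.0001 -0.0512 -1
```

Call:
send_rows --steps "-2.71 1.87 -1.22 0 0 -0.0512 -1; -2.8 1.74 -1.23 0 0 -0.0512 -1; -2.89 1.59 -1.22 0 0 -0.0512 -1; -2.96 1.43 -1.22 0 0 -0.0512 -1; -3.03 1.29 -1.23 0 0 -0.0512 -1; -3.1 1.13 -1.22 0 0 -0.0512 -1; -3.14 0.97 -1.23 0 0 -0.0512 -1; -3.2 0.8 -1.22 0 0 -0.0512 -1; -3.23 0.64 -1.23 0 0 -0.0512 -1; -3.26 0.48 -1.22 0 0 -0.0512 -1; -3.27 0.31 -1.23 0 0 -0.0512 -1; 0 0 0 0 0 0 -1"

```text
t: 40.82
position: [0.463, 0.3387, 0.3607]
orientation: [-179.9, 0.1, -63.6]
contact_force: [0.4, -1.3, 0.5]
gripper_width: 1.003
gripper_force: 0.0
```

Call:
send_rows --steps "0 0 0 0 0 0 -1; 0 0 0 0 0 0 -1"

```text
t: 40.98
position: [0.465, 0.3348, 0.3585]
orientation: [179.9, -0.0, -64.0]
contact_force: [-0.3, 0.5, -0.1]
gripper_width: 1.001
gripper_force: 0.0
```

Run:
```python
from h import *
_,_,W=cloud('top'); docked(W)
im,d,W=cloud('wrist'); print(telemetry.observe()['position']); cv2.imwrite('pics/w10.png',im)
r=find('chisel_point',im,W)
m,u=r; a=np.degrees(np.arctan2(u[1],u[0])); a=a-180 if a>0 else a
plan([*m,.16],round(a,1),0,3)
t=C-.026*X; print(a,t)
plan([*t,.21],-96.35,1,3,cur=([*m,.21],a))
```

```text
-0.026 empty 7
0.022 395 y [-0.1047  0.0919] slope [0.0052 0.0229] z [0.0652 0.0708 0.0766]
0.07 360 y [-0.0948  0.0932] slope [0.0063 0.0721] z [0.0651 0.0709 0.0768]
[0.46545201 0.33404864 0.35863394]
chisel_point 0.78 [262. 167.  22. 167.]
chisel_point 1694 c [0.5255 0.3419] wh 13.6 174.2 a 27.1 mean [0.5246 0.3442] zmed 0.0155
  mid [0.5259 0.3424] ang 117.7 len 0.1723 widths [6.5, 11.0, 10.5, 11.0, 11.7] ztop 0.0156
7 rows
0.27 -0.83 2.84 0.0002 -0.0001 -0.0044 0; 0.27 -0.83 2.84 0.0002 -0.0001 -0.0044 0; 0.27 -0.83 2.84 0.0002 -0.0001 -0.0044 0; 0.28 -0.83 2.84 0.0002 -0.0001 -0.0044 0; 0.28 -0.82 2.84 0.0002 -0.0001 -0.0044 0; 0.29 -0.83 2.84 0.0002 -0.0001 -0.0044 0; 0.29 -0.82 2.84 0.0002 -0.0001 -0.0044 0
-62.326706728702504 [0.59035951 0.02717564]
11 rows
2.81 0.81 0 0 -0 0.054 1; 2.85 0.66 0 0 -0 0.054 1; 2.88 0.5 0 0 -0 0.054 1; 2.91 0.35 0 0 -0 0.054 1; 2.92 0.19 0 0 -0 0.054 1; 2.92 0.04 0 0 -0 0.054 1; 2.92 -0.13 0 0 -0 0.054 1; 2.92 -0.28 0 0 -0 0.054 1; 2.89 -0.44 0 0 -0 0.054 1; 2.86 -0.6 0 0 -0 0.054 1; 2.83 -0.74 0 0 -0 0.054 1
```

Call:
send_rows --steps "0.27 -0.83 2.85 0 0 -0.0044 0; 0.27 -0.83 2.85 0 0 -0.0044 0; 0.27 -0.83 2.85 0 0 -0.0044 0; 0.28 -0.83 2.85 0 0 -0.0044 0; 0.28 -0.82 2.85 0 0 -0.0044 0; 0.29 -0.83 2.85 0 0 -0.0044 0; 0.29 -0.82 2.85 0 0 -0.0044 0; 0 0 2 0 0 0 0; 0 0 2 0 0 0 0; 0 0 2 0 0 0 0; 0 0 1.4 0 0 0 0; 0 0 0.6 0 0 0 0"

```text
t: 42.13
position: [0.525, 0.3415, 0.0769]
orientation: [179.7, -0.1, -62.3]
contact_force: [-0.1, 0.2, -0.3]
gripper_width: 0.498
gripper_force: 0.0
```

Call:
send_rows --steps "0 0 0.2 0 0 0 0; 0 0 0 0 0 0 0; 0 0 0 0 0 0 0; 0 0 0 0 0 0 0"

```text
t: 42.47
position: [0.5261, 0.3439, 0.0797]
orientation: [-179.9, 0.0, -62.2]
contact_force: [0.5, 0.3, -0.2]
gripper_width: 0.499
gripper_force: 0.0
```

Call:
send_rows --steps "0 0 0 0 0 0 1; 0 0 0 0 0 0 1; 0 0 0 0 0 0 1; 0 0 0 0 0 0 1; 0 0 0 0 0 0 1; 0 0 0 0 0 0 1; 0 0 0 0 0 0 1; 0 0 0 0 0 0 1"

```text
t: 43.13
position: [0.5258, 0.3438, 0.079]
orientation: [-179.9, 0.0, -62.2]
contact_force: [-0.6, 0.4, 5.2]
gripper_width: 0.128
gripper_force: 60.3
```

Call:
send_rows --steps "0 0 -0.5 0 0 0 1; 0 0 -1 0 0 0 1; 0 0 -2 0 0 0 1; 0 0 -3 0 0 0 1; 0 0 -3 0 0 0 1; 0 0 -3.5 0 0 0 1; 0 0 0 0 0 0 1; 0 0 0 0 0 0 1"

```text
t: 43.8
position: [0.5262, 0.3441, 0.2115]
orientation: [-179.7, 0.1, -62.2]
contact_force: [-0.8, 0.1, -2.2]
gripper_width: 0.131
gripper_force: 59.4
```

Call:
send_rows --steps "2.85 0.81 0 0 0 0.054 1; 2.87 0.66 0 0 0 0.054 1; 2.9 0.5 0 0 0 0.054 1; 2.93 0.35 0 0 0 0.054 1; 2.92 0.19 0 0 0 0.054 1; 2.92 0.04 0 0 0 0.054 1; 2.92 -0.13 0 0 0 0.054 1; 2.92 -0.28 0 0 0 0.054 1; 2.89 -0.44 0 0 0 0.054 1; 2.86 -0.6 0 0 0 0.054 1; 2.83 -0.74 0 0 0 0.054 1; 0 0 0 0 0 0 1"

```text
t: 44.8
position: [0.5908, 0.0233, 0.2066]
orientation: [179.8, -0.1, -96.6]
contact_force: [-0.2, 0.9, -1.2]
gripper_width: 0.128
gripper_force: 59.4
```

Call:
send_rows --steps "0 0 0 0 0 0 1; 0 0 0 0 0 0 1; 0 0 0 0 0 0 1"

```text
t: 45.05
position: [0.5907, 0.0282, 0.2074]
orientation: [179.9, -0.0, -96.2]
contact_force: [0.8, -0.1, -0.7]
gripper_width: 0.127
gripper_force: 59.4
```

Run:
```python
from h import *
s=telemetry.observe();print(s['position'],s['orientation'],s['gripper_width'])
plan([*(C-.026*X),.14],-96.35,1,1.3)
im,d,W=cloud('wrist'); Q=toolT(s); q=(W-Q[:3,3])@Q[:3,:3]
m=(abs(q[...,1])<.02)&(q[...,2]>.045)&(q[...,2]<.08); print('chisel in tool x',np.percentile(q[m][:,0],[.5,99.5]),'y at tip',q[m&(q[...,0]>.06)][:,1].mean(), np.percentile(q[m&(q[...,0]>.03)][:,2],[5,50]))
docked(W)
```

```text
[0.59070689 0.0282001  0.20741453] [ 1.79926797e+02 -4.71310275e-03 -9.61877817e+01] 0.1268962724986906
6 rows
0.02 0 1.12 0.0002 -0 0.0005 1; 0.02 0.01 1.13 0.0002 -0 0.0005 1; 0.01 -0 1.12 0.0002 -0 0.0005 1; 0.02 0 1.12 0.0002 -0 0.0005 1; 0.02 0 1.13 0.0002 -0 0.0005 1; 0.02 0.01 1.12 0.0002 -0 0.0005 1
chisel in tool x [-0.05928999  0.08767042] y at tip 0.002177924086911524 [0.06297564 0.064577  ]
-0.026 empty 0
0.022 9028 y [-0.1064  0.0731] slope [-0.0011  0.02  ] z [0.0655 0.0699 0.0724]
0.07 8849 y [-0.0963  0.0864] slope [0.0036 0.0685] z [0.065  0.0698 0.0725]
```

Call:
send_rows --steps "0.05 0 1.3 0 0 0 1; 0.05 0 1.3 0 0 0 1; 0 0 1.3 0 0 0 1; 0 0 1.3 0 0 0 1; 0 0 0.9 0 0 0 1; 0 0 0.5 0 0 0 1; 0 0 0.3 0 0 0 1; 0 0 0 0 0 0 1; 0 0 0 0 0 0 1"

```text
t: 45.85
position: [0.5912, 0.0265, 0.1396]
orientation: [-180.0, 0.0, -96.2]
contact_force: [-0.4, 0.5, -1.7]
gripper_width: 0.128
gripper_force: 59.4
```

Call:
send_rows --steps "0 0 0.2 0 0 0 1; 0 0 0.2 0 0 0 1; 0 0 0 0 0 0 1; 0 0 0 0 0 0 1"

```text
t: 46.18
position: [0.591, 0.0265, 0.1352]
orientation: [-180.0, 0.0, -96.2]
contact_force: [-1.0, -0.5, -1.4]
gripper_width: 0.126
gripper_force: 59.4
```

Call:
send_rows --steps "0 0 0 0 0 0 0.2; 0 0 0 0 0 0 0.2; 0 0 0 0 0 0 0.2; 0 0 0 0 0 0 0.2; 0 0 -1 0 0 0 0.2; 0 0 -2 0 0 0 0.2; 0 0 -3 0 0 0 0.2; 0 0 -3 0 0 0 0.2; 0 3 -3 0 0 0 -1; 0 3 -3 0 0 0 -1; 0 3 -3 0 0 0 -1; 0 0 0 0 0 0 -1"

```text
t: 47.18
position: [0.5015, 0.0356, 0.3236]
orientation: [-179.2, 0.3, -96.2]
contact_force: [2.0, 0.3, 2.4]
gripper_width: 0.936
gripper_force: 0.0
```

Call:
send_rows --steps "0 2 0 0 0 0 -1; 0 2 0 0 0 0 -1; 0 0 0 0 0 0 -1; 0 0 0 0 0 0 -1"

```text
t: 47.52
position: [0.4629, 0.0405, 0.3151]
orientation: [-179.9, 0.1, -96.2]
contact_force: [-0.2, 0.4, -0.3]
gripper_width: 1.004
gripper_force: 0.0
```

Run:
```python
from h import *
s=telemetry.observe(); print(s['position'],s['contact_force'])
for c in ['wrist','top']:
    im,d,W=cloud(c); docked(W); cv2.imwrite(f'pics/{c}11.png',im)
    x=(W[...,:2]-C)@X+.0025; y=(W[...,:2]-C)@Y
    m=(abs(x+.16)<.012)&(abs(y)<.02)&(W[...,2]<.03); print('padz',np.nanmedian(W[m][:,2]))
    b=rect(W,box(W,.5,.57,-.0,.08,.078,.092),'tab')
    b=rect(W,box(W,.5,.6,-.25,-.08,.06,.08),'mattab')
```

```text
[0.46287776 0.04050702 0.31512188] [-0.23889017  0.35095289 -0.32203552]
-0.026 3161 y [-0.0875  0.0825] slope [-0.0049 -0.0292] z [0.0657 0.071  0.0734]
0.022 4914 y [-0.1057  0.0909] slope [-0.004   0.0186] z [0.0649 0.0698 0.0728]
0.07 4614 y [-0.0958  0.0915] slope [0.0016 0.0676] z [0.0647 0.0696 0.0728]
padz 0.017760012360616945
tab 733 c [0.5477 0.032 ] wh 43.3 10.6 a 83.4 mean [0.547  0.0312] zmed 0.0834
mattab 0 c [0. 0.] wh 0.0 0.0 a 0.0 mean [nan nan] zmed nan
-0.026 122 y [-0.0886  0.0006] slope [ 0.0031 -0.0246] z [0.0657 0.0707 0.0769]
0.022 395 y [-0.104   0.0916] slope [0.0022 0.0229] z [0.065  0.0709 0.0765]
0.07 374 y [-0.0951  0.0932] slope [0.0069 0.072 ] z [0.0648 0.0712 0.0773]
padz 0.01721184120504793
tab 0 c [0. 0.] wh 0.0 0.0 a 0.0 mean [nan nan] zmed nan
mattab 67 c [ 0.5627 -0.1624] wh 43.8 10.5 a 74.4 mean [ 0.5622 -0.1623] zmed 0.0666h.py:37: RuntimeWarning: Mean of empty slice.
  print(tag,len(P),'c',np.round(np.array(c)/1000,4),'wh',round(w,1),round(h,1),'a',round(a,1),'mean',P.mean(0).round(4),'zmed',np.nanmedian(W[mask][:,2]).round(4)); return b
  ret = um.true_divide(
  return np.nanmean(a, axis, out=out, keepdims=keepdims)
```

View pics/wrist11.png

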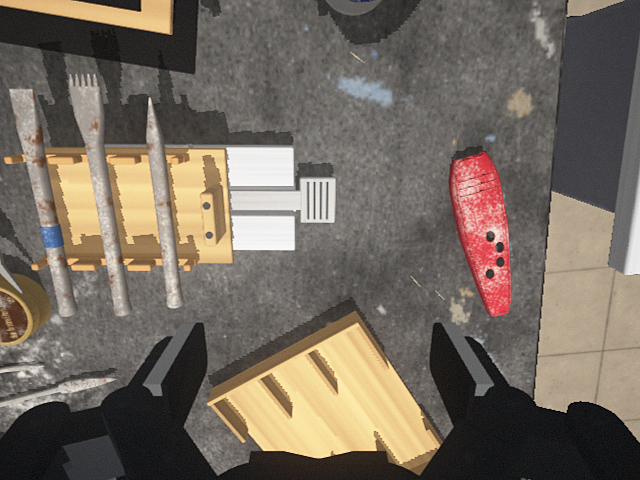

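All three chisels lie in the notches, centred within about 7 mm. The carrier is home with the catch pad up, the flat plate is on the mat, and the tray is empty. I am handing the job in.

```bash
python3 -c "
from station import job
print(job.close_job())"
```

```text
the job is handed in; nothing more can be done
None
```

The job is handed in: the flat plate stands on the mat, the carrier is home in the dock with the catch up, all three chisels lie in its notches, and the cup was never touched; the final camera check agreed, but the hand-in returned no verdict.

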